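# Assemble the tube-block jigsaw in the mixer, load the samples and start it

## Task

First fit the blue, orange and green tube blocks together in the mixer's recess, each turned so that it drops fully home, flush with the rim. Then move every sample tube from the white rack into a bore of the blocks, standing on the bottom and let go, and only then turn the dial clockwise until its white pointer is at the green mark. Never tip a tube over, and leave the bottle, the tip box and the beaker where they are.

Things in the scene. Friction and masses are not known exactly. Their poses are not given: they have to be found in the camera images.
- mixer_mid (a point): Centre of the floor of the recess in the low white mixer (fixed; 212 x 156 mm, 60 mm high; place and yaw vary). Recess: black floor, 96 mm along the mixer's x (away from the robot) by 128 mm along its y, 26 mm deep; rim 60 mm, floor 34 mm above the bench. A grey console with the dial, level with the rim, is on its -x side.
- blue_grip (a point): Blue loose tube block, 140 g, flat on the bench at any yaw: L of 4 cells at (x, y) = (0,0), (0,1) with bore, (0,-1), (-1,1), in 32 mm steps from its grip post along its own axes. Plate 26 mm thick, arms 29 mm wide (32 less 1.5 mm a side). Post 16 x 16 mm, sides along x and y, 32 mm above the plate. This point: on the post's axis, 44 mm above the block's underside.
- blue_home (a point): Where blue_grip is when the blue block lies home, on the recess floor, plate level with the rim; fixed to the mixer. The block's axes are then parallel to these, same way round. The blocks interlock and fill the recess with 1.5 mm play on each side; they go straight down, in any order.
- orange_grip (a point): Orange loose tube block, 140 g, flat on the bench at any yaw: S of 4 cells at (x, y) = (.5,0), (.5,-1) with bore, (-.5,0), (-.5,1) with bore, in 32 mm steps from its grip post along its own axes. Plate 26 mm thick, arms 29 mm wide (32 less 1.5 mm a side). Post 16 x 16 mm, sides along x and y, 32 mm above the plate. This point: on the post's axis, 44 mm above the block's underside.
- orange_home (a point): Where orange_grip is when the orange block lies home, on the recess floor, plate level with the rim; fixed to the mixer. The block's axes are then parallel to these (or half a turn round: same shape). The blocks interlock and fill the recess with 1.5 mm play on each side; they go straight down, in any order.
- green_grip (a point): Green loose tube block, 140 g, flat on the bench at any yaw: J (mirrored L) of 4 cells at (x, y) = (0,0), (1,0) with bore, (-1,0) with bore, (-1,1), in 32 mm steps from its grip post along its own axes. Plate 26 mm thick, arms 29 mm wide (32 less 1.5 mm a side). Post 16 x 16 mm, sides along x and y, 32 mm above the plate. This point: on the post's axis, 44 mm above the block's underside.
- green_home (a point): Where green_grip is when the green block lies home, on the recess floor, plate level with the rim; fixed to the mixer. The block's axes are then parallel to these, same way round. The blocks interlock and fill the recess with 1.5 mm play on each side; they go straight down, in any order.
- blue_bore0 (a point): Centre of the mouth of a round bore, 19 mm wide, right through the plate of the blue block (26 mm), on the plate's top face; a tube in it stands on the recess floor when the block is home. Moves with the block.
- orange_bore0 (a point): Centre of the mouth of a round bore, 19 mm wide, right through the plate of the orange block (26 mm), on the plate's top face; a tube in it stands on the recess floor when the block is home. Moves with the block.
- orange_bore1 (a point): Centre of the mouth of a round bore, 19 mm wide, right through the plate of the orange block (26 mm), on the plate's top face; a tube in it stands on the recess floor when the block is home. Moves with the block.
- green_bore0 (a point): Centre of the mouth of a round bore, 19 mm wide, right through the plate of the green block (26 mm), on the plate's top face; a tube in it stands on the recess floor when the block is home. Moves with the block.
- green_bore1 (a point): Centre of the mouth of a round bore, 19 mm wide, right through the plate of the green block (26 mm), on the plate's top face; a tube in it stands on the recess floor when the block is home. Moves with the block.
- tube0_mid (a point): Capped sample tube, purple cap, may be absent (None). 106 mm tall in all, 22 g, tube 16 mm across with a tapered foot, cap 19 mm across over the top 22 mm. Starts upright in the white rack, foot 8 mm above the bench. This point is on its axis, half-way up (53 mm above its foot); z is its axis, towards the cap.
- tube1_mid (a point): Capped sample tube, purple cap, may be absent (None). 106 mm tall in all, 22 g, tube 16 mm across with a tapered foot, cap 19 mm across over the top 22 mm. Starts upright in the white rack, foot 8 mm above the bench. This point is on its axis, half-way up (53 mm above its foot); z is its axis, towards the cap.
- tube2_mid (a point): Capped sample tube, purple cap, may be absent (None). 106 mm tall in all, 22 g, tube 16 mm across with a tapered foot, cap 19 mm across over the top 22 mm. Starts upright in the white rack, foot 8 mm above the bench. This point is on its axis, half-way up (53 mm above its foot); z is its axis, towards the cap.
- tube3_mid (a point): Capped sample tube, red cap, may be absent (None). 106 mm tall in all, 22 g, tube 16 mm across with a tapered foot, cap 19 mm across over the top 22 mm. Starts upright in the white rack, foot 8 mm above the bench. This point is on its axis, half-way up (53 mm above its foot); z is its axis, towards the cap.
- foam_top (a point): White sample rack, fixed, 98 x 98 x 35 mm, its place and yaw vary: four 19 mm holes, 27 mm deep, at 28 mm either way from its centre along its x and y, where the tubes start. This point is the centre of its top face.
- dial (a joint): Black dial on the mixer's console: 0 when its white pointer line points at the white off mark (mixer +x), growing as it is turned clockwise seen from above, end stops at 0 and 4.7 rad. The green run mark is at 1.571 rad, where the pointer points to the mixer's -y. Stays where it is left; friction 0.05 N m.
- dial_grip (a point): On the dial's axis at mid-height of its grip bar, 81 mm above the bench. The bar is 44 mm long, 12 mm wide, 26 mm high, upright, top 93 mm above the bench, on a disc 48 mm across whose top is 67 mm above the bench. x points along the bar to the pointer's end and turns with the dial.
- gel: Bystander: bottle of 56 mm diameter, 130 mm tall; origin at the centre of its underside.
- tipbox: Bystander: blue box of pipette tips, 85 x 120 x 55 mm; origin at the centre of its underside.
- beaker: Bystander: clear beaker, 60 mm across, 70 mm tall; origin at the centre of its underside.
Mind the look-alikes: they are no part of the job. Of the things that look like the part that bears orange_grip, the larger one is meant. Several things look just like the part that bears green_grip: the one meant starts farthest to the robot's left.

How it is judged:
By the outcome, as a careful person would: the job done as asked, in the order asked, and still so for the second after the job is handed in, with the robot touching nothing.
Of tube0, tube1, tube2, tube3 only 2 to 4 are there at a start; the rules pass over those that are not, and their reading is None.
At some moment in a run one of blue, orange, green may be knocked a few centimetres aside while the robot is not near it.
It also fails if it takes over 210 s, if anything falls off the work surface, if the arm or the gripper's body presses on something with over 40 N, if the wrist force passes 120 N, or if a joint passes its speed limit or range.

## Robot

A 6-joint arm with a two-finger parallel gripper is mounted at the origin on the work surface. World frame = base frame: x ahead of the robot, y to its left, z up, the work surface at z = 0. Lengths are in mm, angles in degrees, forces in N, time in s.
With the tool pointing down it reaches from about 300 to 850 mm from the base axis. Payload 4.2 kg.
Tool frame: the origin (TCP) lies at the very end of the fingers, on their centre line; the grasp point (between the pads) lies 19 mm behind it (env.grasp_offset is the distance from the TCP to the grasp point, in mm); z points along the fingers, y is the line along which they close (so a half turn about z gives the same grasp; the last joint's range is limited). The gripper opens to 91 mm and grips with 3 to 60 N. Pads are 32 mm wide; open, the fingers measure 118 mm over their backs; the gripper's body (76 mm by 178 mm) begins 60 mm behind the grasp point.
Start: joints at [-74.313, 18.312, 89.639, -0, 72.044, -1.146], TCP at [166.518, -550.377, 213.976] pointing down, gripper open.
Joint ranges: [-177.97, 177.97], [-48.28, 115.42], [12.27, 149.76], [-77.06, 257.06], [2.81, 150.46], [-146.56, 146.56]. Speed limits (degrees/s): [147.25, 147.25, 180, 180, 180, 180].

## Interface

Orientations are given as [roll, pitch, yaw] about the fixed x, y, z axes, in that order (R = Rz(yaw) Ry(pitch) Rx(roll)).
In Python, from workcell import env gives the robot as it stands. The module is installed in compiled form; this text tells all that it offers.
- The arm moves only by the tool send_rows, never from a script. Its argument "motion" is a list of rows, each an object of numbers: "tx", "ty", "tz": the shift along the tool's x, y, z in units of 500 mm (1.0 is 500 mm); "rx", "ry", "rz": the turn, a rotation vector about the tool's x, y, z in units of 30 degrees (1.0 is 30 degrees); "gripper": the closure, from -1 (fully open) to 1 (shut). In form: [{"tx": .., "ty": .., "tz": .., "rx": .., "ry": .., "rz": .., "gripper": ..}, ...]. A call has 1 to 12 rows; each row shifts and turns the commanded pose from where the row before left it, along the tool's axes as they then stand; what a row does not reach is not made up. A row lasts 1/8 s, in which the tool goes at most 62.5 mm and 10.7 degrees, less where a joint would pass 70% of its speed; a pose out of reach is approached as far as the arm can. A call with a number of a shift or a turn outside -1 to 1 is refused whole. A call with a gripper value outside its range is refused whole. The fingers move at their own pace and stop on an object; "grip_force" is the grip in N (left out, the last holds). Time passes only in rows, so rows that do not move let the fingers close. It gives the time, the measured TCP pose, the force, the opening and the grip force at its end, in the units of the state.
- env.state(): the state, without advancing time (a new reading comes with each control period).
- env.grab_frame(name): name is "side" or "top"; returns a dict with "frame" (480x640x3 uint8, red, green, blue), "vertical_fov" (degrees; the focal length in pixels is half the picture's height over the tangent of half this angle, whatever the lens; pixels are square), "cx", "cy" (the principal point, pixels), "rvec" (rotation vector, rad) and "tvec" (3), from world to camera coordinates, as OpenCV has them. Camera axes: x right, y down, z forward; pixel columns grow to the right and rows downward; lengths in mm; the calibration is good to about 2 mm. A picture is of the moment at which its call begins. There is no depth.
- env.job_done(): hands the job in; it is judged then, once.
The state is a dict: "time_s": time; "qpos": joint angles; "qvel": joint speeds; "effort": joint torques, N m; "ee_pos": TCP position; "ee_rot": TCP orientation; "force": force on the tool from outside, world axes, zero at the start; "torque": the same for the moment, N m; "gripper_width": finger opening in mm; "gripper_force": force on a finger pad.
Only numpy, scipy, OpenCV 4.12 (cv2) and the standard library are available. Lean on these libraries where they do the work, as an engineer would, in place of code of your own. Each camera call takes 0.05 s, during which the arm holds its last target. There are 200 camera calls.

## Working session

There is one attempt and no reset: what is moved stays moved. The work goes in short steps, Python scripts to look and compute and a tool call to move; the robot and the scene stay as the last step left them, time stands still between calls to the robot, and variables do not carry over. Pictures are saved under pics/ and viewed, at most 14 in all, crops included, and the job is handed in when it is done.

Besides the shell and the picture viewer there is one more tool, called after ">>>" as a command line: name --argument value ..., lists and objects as JSON in quotes. send_rows: Moves the arm, as the interface text tells. Shifts and turns lie within -1 to 1; 1 stands for 500 mm of shift or 30 degrees of turn. Its arguments: {"type":"object","properties":{"motion":{"type":"array"},"grip_force":{"type":"number"}},"required":["motion"]}

```bash
ls; mkdir -p pics
python3 - <<'E'
from workcell import env
import cv2
for n in("side","top"):
    d=env.grab_frame(n); cv2.imwrite(f"pics/{n}0.png",d["frame"][:,:,::-1])
    print(n,{k:d[k] for k in d if k!="frame"})
print(env.state())
E
```

```text
pics
side {'vertical_fov': 54.68402566214598, 'cx': 326.37242652458235, 'cy': 242.75409509967855, 'rvec': array([ 0.61992984, -2.4437043 ,  1.46311405]), 'tvec': array([ 476.80471559,  200.82655303, 1029.17668569])}
top {'vertical_fov': 49.156641616132994, 'cx': 320.23249681867435, 'cy': 244.1135036284211, 'rvec': array([ 2.10629873, -2.13954187,  0.16699458]), 'tvec': array([  65.92535037,  533.98041701, 1474.99852807])}
{'time_s': 0.1, 'qpos': array([-7.43119631e+01,  1.83471752e+01,  8.96991315e+01, -8.98924580e-04,
        7.20428546e+01, -1.14412555e+00]), 'qvel': array([-0.10531018, -0.18386216, -0.21528485, -0.01977206, -0.02283141,
        0.01638823]), 'effort': array([ 4.26146735e-04, -4.13333166e+01, -2.32510024e+01,  7.29951099e-02,
        4.22784348e-02, -5.23179801e-05]), 'ee_pos': array([ 166.39520804, -549.93347641,  213.2143222 ]), 'ee_rot': array([-1.79910839e+02, -9.25788910e-04,  1.68324395e+01]), 'force': array([-0.00373937, -1.1518241 , -0.24680578]), 'torque': array([-0.01077691,  0.00126548,  0.02607146]), 'gripper_force': 0.0, 'gripper_width': 91.36148322879718}
```

View pics/top0.png

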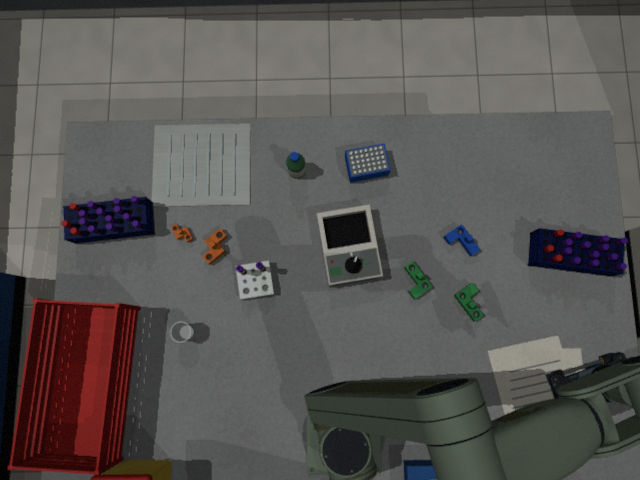

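View pics/side0.png

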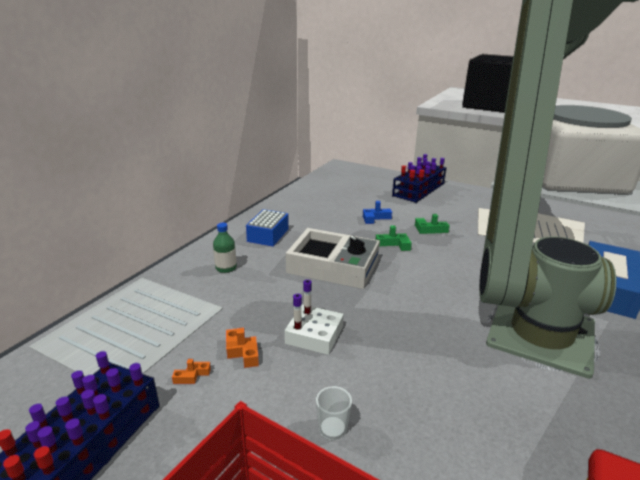

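The top view shows the mixer at (350,245) with its dial at (353,264). The rack is at (255,280) with only 2 purple tubes, caps at (241,269) and (260,266). The larger orange block is at (215,245), blue at (463,240), and the leftmost green at (417,280). In the side view the mixer is at (333,258), the rack at (315,330) and the large orange at (241,347). Next I'll zoom in.

Run:
```python
import cv2,numpy as np
t=cv2.imread("pics/top0.png");s=cv2.imread("pics/side0.png")
def c(im,x,y,w,h,k): return cv2.resize(im[y:y+h,x:x+w],(w*k,h*k),interpolation=cv2.INTER_CUBIC)
o=np.zeros((600,800,3),np.uint8)
def put(a,x,y):o[y:y+a.shape[0],x:x+a.shape[1]]=a
put(c(t,310,198,80,95,4),0,0)      # mixer top
put(c(s,280,222,105,68,4),325,0)
put(c(t,195,220,85,85,3),0,385)
put(c(t,395,215,100,70,3),260,385)
put(c(s,220,270,130,100,2),565,275)
cv2.imwrite("pics/m1.png",o)
```

```text
Traceback (most recent call last):
ValueError: could not broadcast input array from shape (255,255,3) into shape (215,255,3)
```

Run:
```python
import cv2,numpy as np
t=cv2.imread("pics/top0.png");s=cv2.imread("pics/side0.png")
def c(im,x,y,w,h,k): return cv2.resize(im[y:y+h,x:x+w],(w*k,h*k),interpolation=cv2.INTER_CUBIC)
o=np.zeros((600,800,3),np.uint8)
def put(a,x,y):o[y:y+a.shape[0],x:x+a.shape[1]]=a
put(c(t,310,198,80,95,4),0,0)
put(c(s,280,222,105,68,4),325,0)
put(c(t,200,222,85,70,3),0,385)
put(c(t,395,215,100,70,3),260,385)
put(c(s,220,270,110,100,2),565,275)
cv2.imwrite("pics/m1.png",o)
```

```text
(no output)
```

View pics/m1.png

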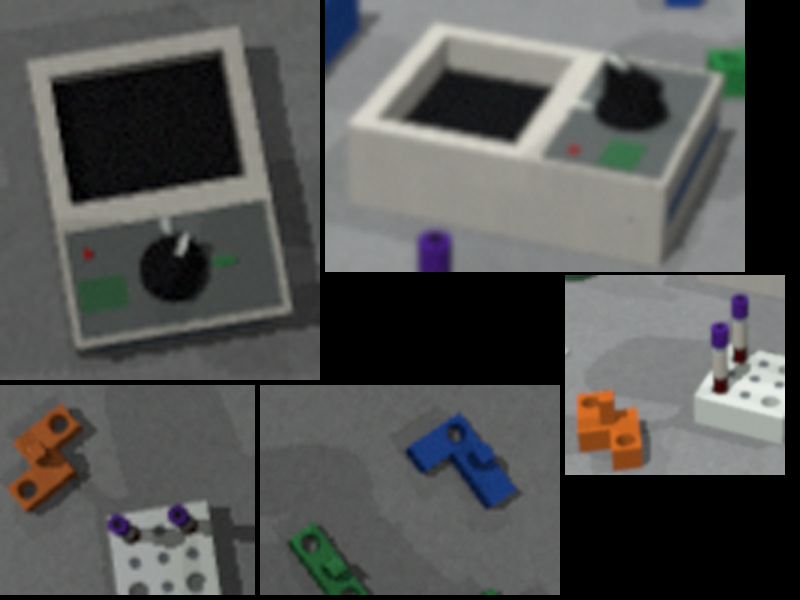

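The zooms show the mixer's rim corners in the top view at about (317,213), (370,205), (383,276) and (329,285). The dial is at about (353,264), and its green mark is on the right, at mixer -y. The rack has two tubes, both in the +x holes.

```bash
cat > h.py <<'E'
import cv2,numpy as np,json,os
from workcell import env
from scipy.optimize import minimize,least_squares
from scipy.ndimage import map_coordinates
CELLS=dict(blue=[(0,0),(0,1),(0,-1),(-1,1)],orange=[(.5,0),(.5,-1),(-.5,0),(-.5,1)],green=[(0,0),(1,0),(-1,0),(-1,1)])
def views(): return {n:env.grab_frame(n) for n in("top","side")}
def K(d):
    f=240/np.tan(np.radians(d["vertical_fov"]/2)); return np.array([[f,0,d["cx"]],[0,f,d["cy"]],[0,0,1]])
def proj(d,P): return cv2.projectPoints(np.float64(P).reshape(-1,3),d["rvec"],d["tvec"],K(d),None)[0][:,0]
def ray(d,uv,z):
    R=cv2.Rodrigues(d["rvec"])[0]; t=d["tvec"].reshape(3); c=-R.T@t
    r=R.T@np.linalg.inv(K(d))@[*uv,1]; return c+r*(z-c[2])/r[2]
def tri(ds,uvs):
    A=[];b=[]
    for d,uv in zip(ds,uvs):
        R=cv2.Rodrigues(d["rvec"])[0];c=-R.T@d["tvec"].reshape(3)
        r=R.T@np.linalg.inv(K(d))@[*uv,1];r/=np.linalg.norm(r);M=np.eye(3)-np.outer(r,r);A.append(M);b.append(M@c)
    p=np.linalg.solve(sum(A),sum(b));return p,[np.round(proj(d,p)[0]-uv,2) for d,uv in zip(ds,uvs)]
def rot(a): a=np.radians(a);return np.array([[np.cos(a),-np.sin(a)],[np.sin(a),np.cos(a)]])
def place(p,L):  # p x,y,yaw
    L=np.float64(L).reshape(-1,3).copy(); L[:,:2]=L[:,:2]@rot(p[2]).T+p[:2]; return L
def cmask(im,c):
    r,g,b=[im[...,i].astype(float) for i in range(3)]
    v=dict(blue=b-np.maximum(r,g),orange=r-np.maximum(b,g),green=g-np.maximum(r,b))[c]
    return np.clip(v/25,0,1)
def boxes(c):
    B=[]
    cs=CELLS[c]
    for i,(x,y) in enumerate(cs): B.append((x*32-14.5,x*32+14.5,y*32-14.5,y*32+14.5,0,26))
    for i,a in enumerate(cs):
        for b in cs[i+1:]:
            if abs(a[0]-b[0])+abs(a[1]-b[1])==1:
                mx,my=(a[0]+b[0])*16,(a[1]+b[1])*16;B.append((mx-14.5,mx+14.5,my-14.5,my+14.5,0,26))
    B.append((-8,8,-8,8,26,58));return B
def render(d,c,p,win,z0=0):
    x0,y0,w,h=win;S=4;m=np.zeros((h*S,w*S),np.uint8)
    for a,b,e,f,g,k in boxes(c):
        q=proj(d,place(p,[(x,y,z+z0) for x in(a,b) for y in(e,f) for z in(g,k)]))
        q=((q-[x0,y0]+.5)*S-.5)
        cv2.fillConvexPoly(m,np.round(cv2.convexHull(np.float32(q))*16).astype(int),255,shift=4)
    return cv2.resize(m,(w,h),interpolation=cv2.INTER_AREA)/255.
def fit(V,c,p0,z0=0,yaws=range(0,360,20)):
    wins={}
    for n,d in V.items():
        u=proj(d,[[p0[0],p0[1],20+z0]])[0];r=34 if n=="top" else 34;wins[n]=(int(u[0])-r,int(u[1])-r,2*r,2*r)
    obs={n:cmask(d["frame"],c)[wins[n][1]:wins[n][1]+wins[n][3],wins[n][0]:wins[n][0]+wins[n][2]] for n,d in V.items()}
    f=lambda p:sum(np.abs(render(V[n],c,p,wins[n],z0)-obs[n]).sum() for n in V)
    best=min((( f([p0[0]+dx,p0[1]+dy,y]),(p0[0]+dx,p0[1]+dy,y)) for y in yaws for dx in(-10,0,10) for dy in (-10,0,10)))[1]
    for _ in range(2):
        s=minimize(f,best,method="Nelder-Mead",options=dict(initial_simplex=np.array(best)+np.array([[0,0,0],[6,0,0],[0,6,0],[0,0,8]]),xatol=.05,fatol=.01));best=s.x
    return best,s.fun,sum(o.sum() for o in obs.values())
def go(p,yaw=None,n=None):
    """rows needed to reach TCP p (mm), world yaw"""
    s=env.state();e=s["ee_rot"];c=s["ee_pos"];R=cv2.Rodrigues(np.array([0,0,np.radians(e[2])]))[0]@cv2.Rodrigues(np.array([np.pi,0,0]))[0]
    d=R.T@(np.float64(p)-c); out=f"shift t=({d[0]/500:.4f},{d[1]/500:.4f},{d[2]/500:.4f})"
    if yaw is not None:
        dy=(yaw-e[2]+180)%360-180; dy=[dy,(dy+90)%180-90]
        R2=lambda a:(rot(0) ,)
        out+=f" rz_same={-dy[0]/30:.4f} rz_half={-dy[1]/30:.4f}"
    print(out)
E
cat > a.py <<'E'
from h import *
V=views();t,s=V["top"],V["side"]
for c,uv in(("blue",(463,240)),("orange",(215,245)),("green",(417,280))):
    p=ray(t,uv,26);b=fit(V,c,p[:2]);print(c,np.round(b[0],1),b[1:])
# mixer
def edges(img,d,p,z,L,pts=40):
    pass
gray={n:V[n]["frame"].astype(float).mean(2) for n in V}
Cn=np.array([(106,78),(106,-78),(-106,-78),(-106,78)],float)
ini=[ray(t,uv,60) for uv in((317,213.5),(369.5,205),(382.5,275.5),(329,285))]
ctr=np.mean(ini,0);ax=(ini[0]+ini[1]-ini[2]-ini[3]);p=np.array([ctr[0],ctr[1],np.degrees(np.arctan2(ax[1],ax[0])),60.])
print("init",p,[np.linalg.norm(ini[i]-ini[i-1]) for i in range(4)])
def obs(p,rad):
    O=[]
    for n in V:
        for i in range(4):
            if n=="side" and i in(0,2): pass
            for k in np.linspace(.08,.92,30):
                q=Cn[i]*(1-k)+Cn[(i+1)%4]*k;nrm=(Cn[i]+Cn[(i+1)%4]);nrm=nrm/np.linalg.norm(nrm)
                P=place(p,[(*q,p[3]),(*(q+nrm*2),p[3])]);u=proj(V[n],P);dr=u[1]-u[0];dr/=np.linalg.norm(dr)
                ss=np.arange(-rad,rad+.01,.1);xy=u[0]+ss[:,None]*dr
                g=map_coordinates(gray[n],[xy[:,1],xy[:,0]],order=1);dg=-np.gradient(np.convolve(np.pad(g,6,mode="edge"),np.ones(9)/9,"same")[6:-6])
                dg=np.clip(dg,0,None)
                j=dg.argmax()
                if dg[j]>1 and 3<j<len(ss)-4:
                    w=slice(max(j-8,0),j+9);O.append((n,q,dr,u[0]+dr*(ss[w]*dg[w]).sum()/dg[w].sum()))
    return O
for rad in(3,2,1.5,1.5):
    O=obs(p,rad)
    def res(p): 
        r=[]
        for n in V:
            o=[x for x in O if x[0]==n]
            u=proj(V[n],place(p,[(*x[1],p[3]) for x in o]));r.append(((u-np.array([x[3] for x in o]))*np.array([x[2] for x in o])).sum(1))
        return np.concatenate(r)
    r=least_squares(res,p,loss="soft_l1",f_scale=.3);p=r.x
    print(np.round(p,2),len(O),np.sqrt((res(p)**2).mean()))
E
python3 a.py
```

```text
blue [ 546.4 -371.6  302.6] (np.float64(421.1309803921568), np.float64(1336.6))
orange [540.8 372.1  40. ] (np.float64(342.0541176470589), np.float64(1766.7199999999998))
green [ 439.8 -225.8   34.6] (np.float64(484.99764705882353), np.float64(1400.8400000000001))
init [530.62668711 -26.53547685   8.48631099  60.        ] [np.float64(210.93952154917423), np.float64(154.70252884441288), np.float64(208.80093557058655), np.float64(154.31429024176325)]
[531.52 -25.47   8.64  62.62] 221 0.258258962295066
[531.38 -25.66   8.62  60.88] 222 0.26078410724333756
[531.55 -25.51   8.66  61.78] 222 0.24806168191412759
[531.48 -25.56   8.64  61.4 ] 223 0.24341174326490164
```

```bash
cat > b.py <<'E'
from h import *
V=views();out=[]
P=dict(blue=[546.4,-371.6,302.6],orange=[540.8,372.1,40],green=[439.8,-225.8,34.6])
for n in V:
    row=[]
    for c,p in P.items():
        d=V[n];im=cv2.resize(d["frame"][:,:,::-1],None,fx=6,fy=6,interpolation=cv2.INTER_CUBIC)
        u=proj(d,[[p[0],p[1],20]])[0]
        for a,b,e,f,g,k in boxes(c):
            q=proj(d,place(p,[(x,y,k) for x,y in((a,e),(b,e),(b,f),(a,f))]));q=(q+.5)*6-.5
            cv2.polylines(im,[np.int32(q)],True,(255,255,255),1)
        x,y=np.int32(u*6);row.append(im[y-130:y+130,x-130:x+130])
    out.append(np.hstack(row))
cv2.imwrite("pics/ov.png",np.vstack(out))
E
python3 b.py
```

```text
(no output)
```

View pics/ov.png

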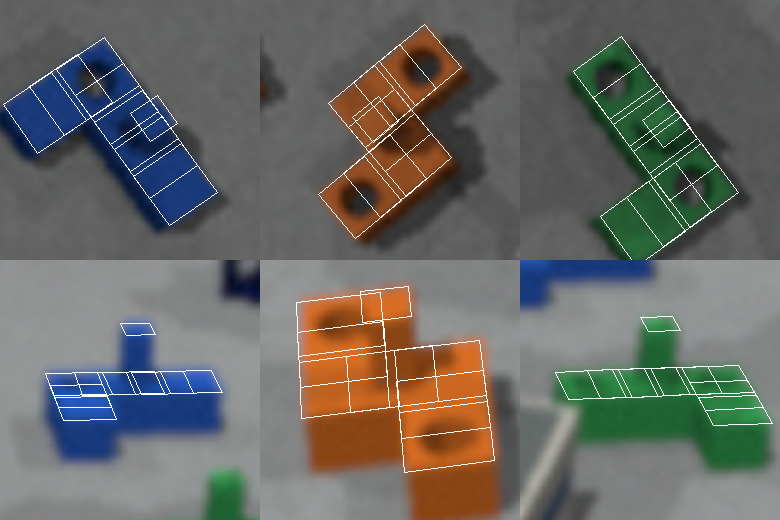

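The overlay outlines match all three blocks in both views, and the mixer fit gives a rim height of 61 mm against 60 expected. I'll start with the blue block, centring it first with a crosswise grip.

```bash
cat >> h.py <<'E'
def go(p,yaw,q=None):
    s=env.state();e=s["ee_rot"];c=s["ee_pos"]
    dy=(yaw-e[2]+180)%360-180
    R=cv2.Rodrigues(np.array([0,0,np.radians(yaw)]))[0]@np.diag([1.,-1,-1])
    d=R.T@(np.float64(p)-c)/500
    print("to",np.round(p,1),yaw,"| rz %.4f"%(-dy/30),"n=%d"%np.ceil(abs(dy)/10), "then t",np.round(d,4),"n>=%d"%np.ceil(np.linalg.norm(d)/.11),"q6 end %.0f"%(np.degrees(np.arctan2(p[1],p[0]))+90-yaw))
M=np.array([531.5,-25.5,8.64])  # mixer body centre
def mix(x,y,z): return place(M,[(44+x,y,z)])[0]
E
python3 -c "
from h import *
go([546.4,-371.6,120],32.6)
print(mix(0,0,34),mix(32,16,0),mix(-16,16,0),mix(0,-48,0))"
```

```text
to [ 546.4 -371.6  120. ] 32.6 | rz -0.5256 n=2 then t [0.8326 0.1084 0.1874] n>=8 q6 end 23
[575.00067677 -18.89007408  34.        ] [604.23392317   1.73557269   0.        ] [556.77863943  -5.47525559   0.        ] [582.21150505 -66.34535783   0.        ]
```

>>> send_rows --motion '[{"rz": -0.263, "gripper": 0.1}, {"rz": -0.2626, "gripper": 0.1}, {"tx": 0.104, "ty": 0.0136, "tz": 0.0234, "gripper": 0.1}, {"tx": 0.104, "ty": 0.0136, "tz": 0.0234, "gripper": 0.1}, {"tx": 0.104, "ty": 0.0136, "tz": 0.0234, "gripper": 0.1}, {"tx": 0.104, "ty": 0.0136, "tz": 0.0234, "gripper": 0.1}, {"tx": 0.104, "ty": 0.0136, "tz": 0.0234, "gripper": 0.1}, {"tx": 0.104, "ty": 0.0136, "tz": 0.0234, "gripper": 0.1}, {"tx": 0.104, "ty": 0.0136, "tz": 0.0234, "gripper": 0.1}, {"tx": 0.104, "ty": 0.0136, "tz": 0.0234, "gripper": 0.1}, {"gripper": 0.1}]' --grip_force 10

```text
invalid input at $.motion[0]: expected keys tx, ty, tz, rx, ry, rz, gripper
```

```bash
python3 -c "
from h import *
go([546.4,-371.6,33],32.6)"
```

```text
to [ 546.4 -371.6   33. ] 32.6 | rz -0.5256 n=2 then t [0.8326 0.1084 0.3614] n>=9 q6 end 23
```

>>> send_rows --motion '[{"tx": 0, "ty": 0, "tz": 0, "rx": 0, "ry": 0, "rz": -0.263, "gripper": 0.1}, {"tx": 0, "ty": 0, "tz": 0, "rx": 0, "ry": 0, "rz": -0.2626, "gripper": 0.1}, {"tx": 0.104, "ty": 0.0136, "tz": 0.0234, "rx": 0, "ry": 0, "rz": 0, "gripper": 0.1}, {"tx": 0.104, "ty": 0.0136, "tz": 0.0234, "rx": 0, "ry": 0, "rz": 0, "gripper": 0.1}, {"tx": 0.104, "ty": 0.0136, "tz": 0.0234, "rx": 0, "ry": 0, "rz": 0, "gripper": 0.1}, {"tx": 0.104, "ty": 0.0136, "tz": 0.0234, "rx": 0, "ry": 0, "rz": 0, "gripper": 0.1}, {"tx": 0.104, "ty": 0.0136, "tz": 0.0234, "rx": 0, "ry": 0, "rz": 0, "gripper": 0.1}, {"tx": 0.104, "ty": 0.0136, "tz": 0.0234, "rx": 0, "ry": 0, "rz": 0, "gripper": 0.1}, {"tx": 0.104, "ty": 0.0136, "tz": 0.0234, "rx": 0, "ry": 0, "rz": 0, "gripper": 0.1}, {"tx": 0.104, "ty": 0.0136, "tz": 0.0234, "rx": 0, "ry": 0, "rz": 0, "gripper": 0.1}, {"tx": 0, "ty": 0, "tz": 0, "rx": 0, "ry": 0, "rz": 0, "gripper": 0.1}, {"tx": 0, "ty": 0, "tz": 0, "rx": 0, "ry": 0, "rz": 0, "gripper": 0.1}]' --grip_force 10

```text
time_s: 1.8
ee_pos: [545.9, -372.1, 120.1]
ee_rot: [-180.0, 0.0, 32.6]
force: [-0.8, -0.3, 0.1]
gripper_width: 41.0
gripper_force: 0.0
```

```bash
python3 -c "
from h import *
V=views();b=fit(V,'blue',[546,-371],yaws=[302.6]);print(b)
go([546.4,-371.6,33],32.6)"
```

```text
(array([ 546.86676828, -371.46383006,  304.51895059]), np.float64(827.8603921568628), np.float64(945.2400000000001))
to [ 546.4 -371.6   33. ] 32.6 | rz -0.0022 n=1 then t [ 0.0031 -0.0009  0.1756] n>=2 q6 end 23
```

>>> send_rows --motion '[{"tx": 0.003, "ty": -0.001, "tz": 0.088, "rx": 0, "ry": 0, "rz": 0, "gripper": 0.1}, {"tx": 0, "ty": 0, "tz": 0.088, "rx": 0, "ry": 0, "rz": 0, "gripper": 0.1}, {"tx": 0, "ty": 0, "tz": 0, "rx": 0, "ry": 0, "rz": 0, "gripper": 0.1}, {"tx": 0, "ty": 0, "tz": 0, "rx": 0, "ry": 0, "rz": 0, "gripper": 1}, {"tx": 0, "ty": 0, "tz": 0, "rx": 0, "ry": 0, "rz": 0, "gripper": 1}, {"tx": 0, "ty": 0, "tz": 0, "rx": 0, "ry": 0, "rz": 0, "gripper": 1}, {"tx": 0, "ty": 0, "tz": 0, "rx": 0, "ry": 0, "rz": 0, "gripper": 1}]' --grip_force 10

```text
time_s: 2.78
ee_pos: [548.2, -371.6, 34.2]
ee_rot: [179.8, -0.1, 32.6]
force: [-0.4, -0.7, 7.3]
gripper_width: 15.7
gripper_force: 10.0
```

>>> send_rows --motion '[{"tx": 0, "ty": 0, "tz": 0, "rx": 0, "ry": 0, "rz": 0, "gripper": 0.1}, {"tx": 0, "ty": 0, "tz": 0, "rx": 0, "ry": 0, "rz": 0, "gripper": 0.1}, {"tx": 0, "ty": 0, "tz": 0, "rx": 0, "ry": 0, "rz": 0, "gripper": 0.1}, {"tx": 0, "ty": 0, "tz": 0, "rx": 0, "ry": 0, "rz": 0.3333, "gripper": 0.1}, {"tx": 0, "ty": 0, "tz": 0, "rx": 0, "ry": 0, "rz": 0.3333, "gripper": 0.1}, {"tx": 0, "ty": 0, "tz": 0, "rx": 0, "ry": 0, "rz": 0.3333, "gripper": 0.1}, {"tx": 0, "ty": 0, "tz": 0, "rx": 0, "ry": 0, "rz": 0.3333, "gripper": 0.1}, {"tx": 0, "ty": 0, "tz": 0, "rx": 0, "ry": 0, "rz": 0.3333, "gripper": 0.1}, {"tx": 0, "ty": 0, "tz": 0, "rx": 0, "ry": 0, "rz": 0.3333, "gripper": 0.1}, {"tx": 0, "ty": 0, "tz": 0, "rx": 0, "ry": 0, "rz": 0.3333, "gripper": 0.1}, {"tx": 0, "ty": 0, "tz": 0, "rx": 0, "ry": 0, "rz": 0.3333, "gripper": 0.1}, {"tx": 0, "ty": 0, "tz": 0, "rx": 0, "ry": 0, "rz": 0.3333, "gripper": 0.1}]' --grip_force 10

```text
time_s: 4.28
ee_pos: [547.2, -370.7, 32.1]
ee_rot: [180.0, 0.0, -57.7]
force: [-0.7, -0.3, -0.1]
gripper_width: 41.0
gripper_force: 0.0
```

>>> send_rows --motion '[{"tx": 0, "ty": 0, "tz": 0, "rx": 0, "ry": 0, "rz": 0, "gripper": 1}, {"tx": 0, "ty": 0, "tz": 0, "rx": 0, "ry": 0, "rz": 0, "gripper": 1}, {"tx": 0, "ty": 0, "tz": 0, "rx": 0, "ry": 0, "rz": 0, "gripper": 1}, {"tx": 0, "ty": 0, "tz": 0, "rx": 0, "ry": 0, "rz": 0, "gripper": 1}, {"tx": 0, "ty": 0, "tz": 0, "rx": 0, "ry": 0, "rz": 0, "gripper": 1}]' --grip_force 25

```text
time_s: 4.9
ee_pos: [547.2, -370.8, 32.2]
ee_rot: [180.0, 0.0, -57.4]
force: [-0.2, -1.1, 0.6]
gripper_width: 15.7
gripper_force: 25.0
```

```bash
python3 -c "
from h import *
print(env.state()['ee_pos'],env.state()['ee_rot'])
go([*mix(32,16,0)[:2],150],8.64)"
```

```text
[ 547.19129332 -370.81104452   32.24676479] [ 1.79991679e+02  8.40910066e-03 -5.73702163e+01]
to [604.2   1.7 150. ] 8.64 | rz -2.2003 n=7 then t [ 0.2247 -0.7195 -0.2355] n>=8 q6 end 82
```

>>> send_rows --motion '[{"tx": 0, "ty": 0, "tz": -0.05, "rx": 0, "ry": 0, "rz": 0, "gripper": 1}, {"tx": 0, "ty": 0, "tz": -0.09, "rx": 0, "ry": 0, "rz": 0, "gripper": 1}, {"tx": 0, "ty": 0, "tz": -0.0955, "rx": 0, "ry": 0, "rz": -0.1, "gripper": 1}, {"tx": 0, "ty": 0, "tz": 0, "rx": 0, "ry": 0, "rz": -0.3, "gripper": 1}, {"tx": 0, "ty": 0, "tz": 0, "rx": 0, "ry": 0, "rz": -0.3, "gripper": 1}, {"tx": 0, "ty": 0, "tz": 0, "rx": 0, "ry": 0, "rz": -0.3, "gripper": 1}, {"tx": 0, "ty": 0, "tz": 0, "rx": 0, "ry": 0, "rz": -0.3, "gripper": 1}, {"tx": 0, "ty": 0, "tz": 0, "rx": 0, "ry": 0, "rz": -0.3, "gripper": 1}, {"tx": 0, "ty": 0, "tz": 0, "rx": 0, "ry": 0, "rz": -0.3, "gripper": 1}, {"tx": 0, "ty": 0, "tz": 0, "rx": 0, "ry": 0, "rz": -0.3, "gripper": 1}]'

```text
time_s: 6.15
ee_pos: [547.2, -370.6, 149.8]
ee_rot: [-180.0, 0.0, 8.9]
force: [0.4, 0.8, -0.8]
gripper_width: 15.6
gripper_force: 25.0
```

>>> send_rows --motion '[{"tx": 0.0281, "ty": -0.09, "tz": 0, "rx": 0, "ry": 0, "rz": 0, "gripper": 1}, {"tx": 0.0281, "ty": -0.09, "tz": 0, "rx": 0, "ry": 0, "rz": 0, "gripper": 1}, {"tx": 0.0281, "ty": -0.09, "tz": 0, "rx": 0, "ry": 0, "rz": 0, "gripper": 1}, {"tx": 0.0281, "ty": -0.09, "tz": 0, "rx": 0, "ry": 0, "rz": 0, "gripper": 1}, {"tx": 0.0281, "ty": -0.09, "tz": 0, "rx": 0, "ry": 0, "rz": 0, "gripper": 1}, {"tx": 0.0281, "ty": -0.09, "tz": 0, "rx": 0, "ry": 0, "rz": 0, "gripper": 1}, {"tx": 0.0281, "ty": -0.09, "tz": 0, "rx": 0, "ry": 0, "rz": 0, "gripper": 1}, {"tx": 0.0281, "ty": -0.09, "tz": 0, "rx": 0, "ry": 0, "rz": 0, "gripper": 1}, {"tx": 0, "ty": 0, "tz": 0, "rx": 0, "ry": 0, "rz": 0, "gripper": 1}, {"tx": 0, "ty": 0, "tz": 0, "rx": 0, "ry": 0, "rz": 0, "gripper": 1}]'

```text
time_s: 7.4
ee_pos: [604.3, 1.8, 149.9]
ee_rot: [180.0, 0.0, 8.7]
force: [0.2, -0.2, -1.0]
gripper_width: 15.6
gripper_force: 25.0
```

Run:
```python
from h import *
s=env.state();print(s['ee_pos'],s['ee_rot'],s['gripper_width'],s['force'])
V=views()
# side-view check: overlay block at known pose and the mixer rim
im=[]
p=[*s['ee_pos'][:2],s['ee_rot'][2]];z0=s['ee_pos'][2]-32.2
for n in V:
    d=V[n];k=4 if n=="side" else 4;I=cv2.resize(d["frame"][:,:,::-1],None,fx=k,fy=k,interpolation=cv2.INTER_CUBIC)
    def pl(P,col): cv2.polylines(I,[np.int32((proj(d,P)+.5)*k-.5)],True,col,1)
    for a,b,e,f,g,h in boxes("blue"): pl(place(p,[(x,y,h+z0) for x,y in((a,e),(b,e),(b,f),(a,f))]),(255,255,255))
    pl([mix(x,y,60) for x,y in((48,64),(48,-64),(-48,-64),(-48,64))],(0,0,255))
    pl([mix(x,y,34) for x,y in((48,64),(48,-64),(-48,-64),(-48,64))],(0,255,255))
    pl(place(M,[(x,y,60) for x,y in((106,78),(106,-78),(-106,-78),(-106,78))]),(0,255,0))
    u=np.int32(proj(d,[mix(-20,0,70)])[0]*k);im.append(I[u[1]-220:u[1]+180,u[0]-200:u[0]+200])
cv2.imwrite("pics/h1.png",np.hstack(im))
go([*mix(32,16,0)[:2],110],8.64)
```

```text
[604.27861217   1.79099819 149.88925057] [1.79973841e+02 3.40479399e-02 8.65291919e+00] 15.590606408015068 [ 0.16159776 -0.20483599 -1.03994411]
to [604.2   1.7 110. ] 8.64 | rz -0.0030 n=1 then t [ 0.0001 -0.0017  0.08  ] n>=1 q6 end 82
```

View pics/h1.png

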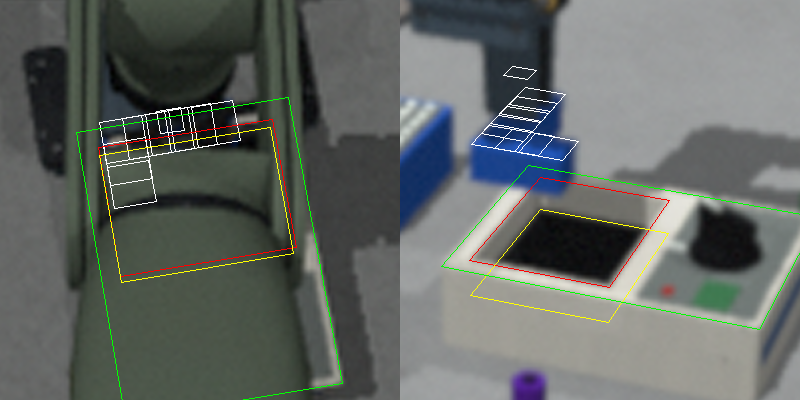

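The picture shows the blue block hovering over the recess's +x side, oriented as planned, with the red rim outline on the real one. I'll use the held block to check the camera-to-robot bias in the side view.

```bash
cat > c.py <<'E'
from h import *
import sys
def rect(im): return im
s=env.state();p=[*s['ee_pos'][:2],s['ee_rot'][2]]
for zoff in(32.2,):
    V={"side":env.grab_frame("side")};z0=s['ee_pos'][2]-zoff
    d=V["side"];c="blue";u=proj(d,[[p[0],p[1],20+z0]])[0]
    # window: only plate part to right of tip box; penalise only inside dilated render
    r=28;w=(int(u[0])-r,int(u[1])-r,2*r,2*r);obs=cmask(d["frame"],c)[w[1]:w[1]+2*r,w[0]:w[0]+2*r]
    keep=cv2.dilate((render(d,c,p,w,z0)>.1).astype(np.uint8),np.ones((7,7)))>0
    f=lambda q:(np.abs(render(d,c,[p[0]+q[0],p[1]+q[1],p[2]],w,z0)-obs)*keep).sum()
    m=minimize(f,[0,0],method="Nelder-Mead",options=dict(initial_simplex=[[0,0],[4,0],[0,4]]));print(m.x,m.fun,f([0,0]),obs[keep].sum())
E
python3 c.py
```

```text
[0.58734101 2.45125574] 132.68 157.18745098039219 568.56
```

>>> send_rows --motion '[{"tx": 0, "ty": -0.0005, "tz": 0.054, "rx": 0, "ry": 0, "rz": 0, "gripper": 1}, {"tx": 0, "ty": 0, "tz": 0.054, "rx": 0, "ry": 0, "rz": 0, "gripper": 1}, {"tx": 0, "ty": 0, "tz": 0, "rx": 0, "ry": 0, "rz": 0, "gripper": 1}, {"tx": 0, "ty": 0, "tz": 0.005, "rx": 0, "ry": 0, "rz": 0, "gripper": 1}, {"tx": 0, "ty": 0, "tz": 0.005, "rx": 0, "ry": 0, "rz": 0, "gripper": 1}, {"tx": 0, "ty": 0, "tz": 0.005, "rx": 0, "ry": 0, "rz": 0, "gripper": 1}, {"tx": 0, "ty": 0, "tz": 0, "rx": 0, "ry": 0, "rz": 0, "gripper": 1}]'

```text
time_s: 8.43
ee_pos: [605.5, 1.9, 92.1]
ee_rot: [179.9, -0.2, 8.6]
force: [-3.9, -0.6, 11.7]
gripper_width: 15.7
gripper_force: 25.0
```

```bash
python3 -c "
from h import *
s=env.state();print(s['force'],s['torque'],s['ee_pos'])
F=s['force'];T=s['torque']*1000
print('contact rel (world, if at TCP)',-T[1]/F[2],T[0]/F[2])"
```

```text
[-3.94424829 -0.64859485 11.6616959 ] [-0.07714447  0.75907197 -0.08624028] [605.47438853   1.88838522  92.10428763]
contact rel (world, if at TCP) -65.09104460197634 -6.615201869477918
```

>>> send_rows --motion '[{"tx": 0, "ty": 0, "tz": -0.015, "rx": 0, "ry": 0, "rz": 0, "gripper": 1}, {"tx": -0.004, "ty": 0, "tz": 0, "rx": 0, "ry": 0, "rz": 0, "gripper": 1}, {"tx": 0, "ty": 0, "tz": 0.005, "rx": 0, "ry": 0, "rz": 0, "gripper": 1}, {"tx": 0, "ty": 0, "tz": 0.005, "rx": 0, "ry": 0, "rz": 0, "gripper": 1}, {"tx": 0, "ty": 0, "tz": 0.005, "rx": 0, "ry": 0, "rz": 0, "gripper": 1}, {"tx": 0, "ty": 0, "tz": 0, "rx": 0, "ry": 0, "rz": 0, "gripper": 1}]'

```text
time_s: 9.18
ee_pos: [603.3, 1.2, 90.7]
ee_rot: [179.9, -0.1, 8.6]
force: [-2.9, -3.4, 12.9]
gripper_width: 15.8
gripper_force: 25.1
```

```bash
python3 -c "
from h import *
s=env.state();print(s['force'],s['torque'],s['ee_pos'],s['ee_rot'],mix(32,16,0))"
```

```text
[-2.89426887 -3.35163606 12.91075016] [0.02342362 0.63715711 0.11455399] [603.30709126   1.19814424  90.72839432] [ 1.79922678e+02 -1.24083192e-01  8.62483215e+00] [604.23392317   1.73557269   0.        ]
```

>>> send_rows --motion '[{"tx": 0, "ty": 0, "tz": -0.015, "rx": 0, "ry": 0, "rz": 0, "gripper": 1}, {"tx": 0, "ty": 0.004, "tz": 0, "rx": 0, "ry": 0, "rz": 0, "gripper": 1}, {"tx": 0, "ty": 0, "tz": 0.005, "rx": 0, "ry": 0, "rz": 0, "gripper": 1}, {"tx": 0, "ty": 0, "tz": 0.005, "rx": 0, "ry": 0, "rz": 0, "gripper": 1}, {"tx": 0, "ty": 0, "tz": 0.005, "rx": 0, "ry": 0, "rz": 0, "gripper": 1}, {"tx": 0, "ty": 0, "tz": 0, "rx": 0, "ry": 0, "rz": 0, "gripper": 1}]'

```text
time_s: 9.93
ee_pos: [602.5, -0.1, 88.1]
ee_rot: [-180.0, 0.1, 8.6]
force: [-0.6, 0.1, -1.3]
gripper_width: 15.9
gripper_force: 25.0
```

```bash
python3 -c "
from h import *
s=env.state();print(s['force'],s['torque'],s['ee_pos'],s['ee_rot'],mix(32,16,0))"
```

```text
[-0.55186648  0.1229797  -1.31616027] [-0.0166166   0.01703562 -0.04012251] [ 6.02531952e+02 -8.20872222e-02  8.80797285e+01] [-1.79997487e+02  5.26991030e-02  8.61370462e+00] [604.23392317   1.73557269   0.        ]
```

>>> send_rows --motion '[{"tx": 0, "ty": 0, "tz": 0.008, "rx": 0, "ry": 0, "rz": 0, "gripper": 1}, {"tx": 0, "ty": 0, "tz": 0.008, "rx": 0, "ry": 0, "rz": 0, "gripper": 1}, {"tx": 0, "ty": 0, "tz": 0.008, "rx": 0, "ry": 0, "rz": 0, "gripper": 1}, {"tx": 0, "ty": 0, "tz": 0.008, "rx": 0, "ry": 0, "rz": 0, "gripper": 1}, {"tx": 0, "ty": 0, "tz": 0.008, "rx": 0, "ry": 0, "rz": 0, "gripper": 1}, {"tx": 0, "ty": 0, "tz": 0, "rx": 0, "ry": 0, "rz": 0, "gripper": 1}]'

```text
time_s: 10.68
ee_pos: [602.5, -0.1, 68.2]
ee_rot: [-180.0, 0.0, 8.6]
force: [-0.3, -0.5, -0.1]
gripper_width: 15.5
gripper_force: 25.0
```

```bash
python3 -c "
from h import *
s=env.state();print(s['force'],s['torque'],s['ee_pos'],s['ee_rot'],mix(32,16,0))"
```

```text
[-0.25018551 -0.54047158 -0.09725567] [ 0.06470197  0.01747351 -0.00021535] [ 6.02547778e+02 -1.26844865e-01  6.81669979e+01] [-1.79998989e+02  4.48269875e-02  8.61002765e+00] [604.23392317   1.73557269   0.        ]
```

>>> send_rows --motion '[{"tx": 0.003, "ty": 0, "tz": 0, "rx": 0, "ry": 0, "rz": 0, "gripper": 1}, {"tx": 0, "ty": 0, "tz": 0, "rx": 0, "ry": 0, "rz": 0, "gripper": 1}]'

```text
time_s: 10.92
ee_pos: [604.6, 0.1, 68.8]
ee_rot: [180.0, -0.0, 8.6]
force: [0.3, 0.7, -2.4]
gripper_width: 15.7
gripper_force: 25.0
```

>>> send_rows --motion '[{"tx": -0.003, "ty": -0.003, "tz": 0, "rx": 0, "ry": 0, "rz": 0, "gripper": 1}, {"tx": 0, "ty": 0, "tz": 0, "rx": 0, "ry": 0, "rz": 0, "gripper": 1}]'

```text
time_s: 11.18
ee_pos: [602.9, 1.1, 68.8]
ee_rot: [179.9, -0.1, 8.6]
force: [0.3, -1.5, -1.4]
gripper_width: 15.5
gripper_force: 25.0
```

>>> send_rows --motion '[{"tx": 0.006, "ty": 0.003, "tz": 0, "rx": 0, "ry": 0, "rz": 0, "gripper": 1}, {"tx": 0, "ty": 0, "tz": 0, "rx": 0, "ry": 0, "rz": 0, "gripper": 1}]'

```text
time_s: 11.42
ee_pos: [605.0, 0.5, 68.4]
ee_rot: [-180.0, 0.1, 8.6]
force: [-1.4, 1.3, 0.6]
gripper_width: 16.1
gripper_force: 25.0
```

>>> send_rows --motion '[{"tx": -0.002, "ty": -0.004, "tz": 0, "rx": 0, "ry": 0, "rz": 0, "gripper": 1}, {"tx": 0, "ty": 0, "tz": 0, "rx": 0, "ry": 0, "rz": 0, "gripper": 1}, {"tx": 0, "ty": 0, "tz": 0, "rx": 0, "ry": 0, "rz": 0, "gripper": 1}]'

```text
time_s: 11.8
ee_pos: [604.8, 1.5, 68.5]
ee_rot: [179.9, -0.0, 8.6]
force: [0.1, -4.1, -2.1]
gripper_width: 15.8
gripper_force: 25.0
```

>>> send_rows --motion '[{"tx": -0.0032, "ty": 0.004, "tz": 0, "rx": 0, "ry": 0, "rz": 0, "gripper": 1}, {"tx": 0, "ty": 0, "tz": 0.005, "rx": 0, "ry": 0, "rz": 0, "gripper": 1}, {"tx": 0, "ty": 0, "tz": 0.002, "rx": 0, "ry": 0, "rz": 0, "gripper": 1}, {"tx": 0, "ty": 0, "tz": 0, "rx": 0, "ry": 0, "rz": 0, "gripper": 1}]'

```text
time_s: 12.3
ee_pos: [603.3, 0.6, 66.2]
ee_rot: [-180.0, -0.0, 8.6]
force: [-2.6, 1.7, 5.4]
gripper_width: 15.8
gripper_force: 25.0
```

>>> send_rows --motion '[{"tx": 0, "ty": 0, "tz": 0, "rx": 0, "ry": 0, "rz": 0, "gripper": 0.1}, {"tx": 0, "ty": 0, "tz": 0, "rx": 0, "ry": 0, "rz": 0, "gripper": 0.1}, {"tx": 0, "ty": 0, "tz": -0.05, "rx": 0, "ry": 0, "rz": 0, "gripper": 0.1}, {"tx": 0, "ty": 0, "tz": -0.1, "rx": 0, "ry": 0, "rz": 0, "gripper": 0.1}, {"tx": 0, "ty": 0, "tz": -0.07, "rx": 0, "ry": 0, "rz": 0.3, "gripper": 0.1}, {"tx": 0, "ty": 0, "tz": 0, "rx": 0, "ry": 0, "rz": 0.3, "gripper": 0.1}, {"tx": 0, "ty": 0, "tz": 0, "rx": 0, "ry": 0, "rz": 0.3, "gripper": 0.1}, {"tx": 0, "ty": 0, "tz": 0, "rx": 0, "ry": 0, "rz": 0.3, "gripper": 0.1}, {"tx": 0, "ty": 0, "tz": 0, "rx": 0, "ry": 0, "rz": 0.3, "gripper": 0.1}, {"tx": 0, "ty": 0, "tz": 0, "rx": 0, "ry": 0, "rz": 0.3, "gripper": 0.1}, {"tx": 0, "ty": 0, "tz": 0, "rx": 0, "ry": 0, "rz": 0.335, "gripper": 0.1}, {"tx": 0, "ty": 0, "tz": 0, "rx": 0, "ry": 0, "rz": 0, "gripper": 0.1}]' --grip_force 10

```text
time_s: 13.8
ee_pos: [603.1, 0.0, 174.8]
ee_rot: [180.0, 0.0, -55.3]
force: [-1.2, 0.2, -0.6]
gripper_width: 40.9
gripper_force: 0.0
```

```bash
sed -i 's/^M=.*/M=np.array([530.8,-27.5,8.64])/' h.py; python3 -c "
from h import *
V=views();b=fit(V,'green',[440,-226],yaws=[34.6]);print(b)
go([440.3,-226.0,100],-55.4)"
```

```text
(array([ 439.73729784, -225.393956  ,   34.63907704]), np.float64(468.7709803921569), np.float64(1350.1200000000001))
to [ 440.3 -226.   100. ] -55.4 | rz 0.0037 n=1 then t [0.1871 0.5248 0.1498] n>=6 q6 end 118
```

>>> send_rows --motion '[{"tx": 0.0312, "ty": 0.0875, "tz": 0.025, "rx": 0, "ry": 0, "rz": 0, "gripper": 0.1}, {"tx": 0.0312, "ty": 0.0875, "tz": 0.025, "rx": 0, "ry": 0, "rz": 0, "gripper": 0.1}, {"tx": 0.0312, "ty": 0.0875, "tz": 0.025, "rx": 0, "ry": 0, "rz": 0, "gripper": 0.1}, {"tx": 0.0312, "ty": 0.0875, "tz": 0.025, "rx": 0, "ry": 0, "rz": 0, "gripper": 0.1}, {"tx": 0.0312, "ty": 0.0875, "tz": 0.025, "rx": 0, "ry": 0, "rz": 0, "gripper": 0.1}, {"tx": 0.0312, "ty": 0.0875, "tz": 0.025, "rx": 0, "ry": 0, "rz": 0, "gripper": 0.1}, {"tx": 0, "ty": 0, "tz": 0.067, "rx": 0, "ry": 0, "rz": 0, "gripper": 0.1}, {"tx": 0, "ty": 0, "tz": 0.067, "rx": 0, "ry": 0, "rz": 0, "gripper": 0.1}, {"tx": 0, "ty": 0, "tz": 0, "rx": 0, "ry": 0, "rz": 0, "gripper": 0.1}, {"tx": 0, "ty": 0, "tz": 0, "rx": 0, "ry": 0, "rz": 0, "gripper": 1}, {"tx": 0, "ty": 0, "tz": 0, "rx": 0, "ry": 0, "rz": 0, "gripper": 1}, {"tx": 0, "ty": 0, "tz": 0, "rx": 0, "ry": 0, "rz": 0, "gripper": 1}]' --grip_force 10

```text
time_s: 15.4
ee_pos: [440.8, -226.4, 34.2]
ee_rot: [-180.0, -0.1, -55.4]
force: [-0.3, -0.1, 3.8]
gripper_width: 15.8
gripper_force: 10.0
```

>>> send_rows --motion '[{"tx": 0, "ty": 0, "tz": 0, "rx": 0, "ry": 0, "rz": 0, "gripper": 1}, {"tx": 0, "ty": 0, "tz": 0, "rx": 0, "ry": 0, "rz": 0, "gripper": 0.1}, {"tx": 0, "ty": 0, "tz": 0, "rx": 0, "ry": 0, "rz": 0, "gripper": 0.1}, {"tx": 0, "ty": 0, "tz": 0, "rx": 0, "ry": 0, "rz": -0.3333, "gripper": 0.1}, {"tx": 0, "ty": 0, "tz": 0, "rx": 0, "ry": 0, "rz": -0.3333, "gripper": 0.1}, {"tx": 0, "ty": 0, "tz": 0, "rx": 0, "ry": 0, "rz": -0.3333, "gripper": 0.1}, {"tx": 0, "ty": 0, "tz": 0, "rx": 0, "ry": 0, "rz": -0.3333, "gripper": 0.1}, {"tx": 0, "ty": 0, "tz": 0, "rx": 0, "ry": 0, "rz": -0.3333, "gripper": 0.1}, {"tx": 0, "ty": 0, "tz": 0, "rx": 0, "ry": 0, "rz": -0.3333, "gripper": 0.1}, {"tx": 0, "ty": 0, "tz": 0, "rx": 0, "ry": 0, "rz": -0.3333, "gripper": 0.1}, {"tx": 0, "ty": 0, "tz": 0, "rx": 0, "ry": 0, "rz": -0.3333, "gripper": 0.1}, {"tx": 0, "ty": 0, "tz": 0, "rx": 0, "ry": 0, "rz": -0.3333, "gripper": 0.1}]' --grip_force 10

```text
time_s: 16.9
ee_pos: [440.0, -225.9, 32.9]
ee_rot: [-180.0, 0.0, 34.9]
force: [-0.8, -0.6, -0.0]
gripper_width: 40.9
gripper_force: 0.0
```

>>> send_rows --motion '[{"tx": 0, "ty": 0, "tz": 0, "rx": 0, "ry": 0, "rz": 0, "gripper": 1}, {"tx": 0, "ty": 0, "tz": 0, "rx": 0, "ry": 0, "rz": 0, "gripper": 1}, {"tx": 0, "ty": 0, "tz": 0, "rx": 0, "ry": 0, "rz": 0, "gripper": 1}, {"tx": 0, "ty": 0, "tz": 0, "rx": 0, "ry": 0, "rz": 0, "gripper": 1}, {"tx": 0, "ty": 0, "tz": 0, "rx": 0, "ry": 0, "rz": 0, "gripper": 1}]' --grip_force 25

```text
time_s: 17.52
ee_pos: [440.0, -226.0, 33.0]
ee_rot: [-180.0, 0.0, 34.5]
force: [0.2, 0.5, -1.4]
gripper_width: 15.7
gripper_force: 25.0
```

```bash
python3 -c "
from h import *
print(env.state()['ee_pos'],env.state()['ee_rot'],env.state()['gripper_width'])
go([*mix(0,-48,0)[:2],100],8.64)"
```

```text
[ 440.04303324 -225.99274876   33.03030456] [-1.79994407e+02  4.85371653e-03  3.45259412e+01] 15.684440304134652
to [581.5 -68.3 100. ] 8.64 | rz 0.8629 n=3 then t [ 0.3271 -0.2692 -0.1339] n>=5 q6 end 75
```

>>> send_rows --motion '[{"tx": 0, "ty": 0, "tz": -0.06, "rx": 0, "ry": 0, "rz": 0, "gripper": 1}, {"tx": 0, "ty": 0, "tz": -0.1, "rx": 0, "ry": 0, "rz": 0.2629, "gripper": 1}, {"tx": 0, "ty": 0, "tz": -0.0739, "rx": 0, "ry": 0, "rz": 0.3, "gripper": 1}, {"tx": 0, "ty": 0, "tz": 0, "rx": 0, "ry": 0, "rz": 0.3, "gripper": 1}, {"tx": 0.0654, "ty": -0.0538, "tz": 0, "rx": 0, "ry": 0, "rz": 0, "gripper": 1}, {"tx": 0.0654, "ty": -0.0538, "tz": 0, "rx": 0, "ry": 0, "rz": 0, "gripper": 1}, {"tx": 0.0654, "ty": -0.0538, "tz": 0, "rx": 0, "ry": 0, "rz": 0, "gripper": 1}, {"tx": 0.0654, "ty": -0.0538, "tz": 0, "rx": 0, "ry": 0, "rz": 0, "gripper": 1}, {"tx": 0.0655, "ty": -0.054, "tz": 0, "rx": 0, "ry": 0, "rz": 0, "gripper": 1}, {"tx": 0, "ty": 0, "tz": 0.1, "rx": 0, "ry": 0, "rz": 0, "gripper": 1}, {"tx": 0, "ty": 0, "tz": 0, "rx": 0, "ry": 0, "rz": 0, "gripper": 1}, {"tx": 0, "ty": 0, "tz": 0, "rx": 0, "ry": 0, "rz": 0, "gripper": 1}]'

```text
time_s: 19.02
ee_pos: [581.9, -68.7, 101.0]
ee_rot: [180.0, -0.0, 8.6]
force: [0.5, 0.3, -0.9]
gripper_width: 15.7
gripper_force: 25.0
```

```bash
python3 -c "
from h import *
print(env.state()['ee_rot'])
go([*mix(0,-48,0)[:2],88],8.64)"
```

```text
[ 1.79977813e+02 -4.93062743e-02  8.62794956e+00]
to [581.5 -68.3  88. ] 8.64 | rz -0.0004 n=1 then t [-0.0006 -0.0009  0.0259] n>=1 q6 end 75
```

>>> send_rows --motion '[{"tx": -0.0006, "ty": -0.0009, "tz": 0.01, "rx": 0, "ry": 0, "rz": 0, "gripper": 1}, {"tx": 0, "ty": 0, "tz": 0.006, "rx": 0, "ry": 0, "rz": 0, "gripper": 1}, {"tx": 0, "ty": 0, "tz": 0.005, "rx": 0, "ry": 0, "rz": 0, "gripper": 1}, {"tx": 0, "ty": 0, "tz": 0.005, "rx": 0, "ry": 0, "rz": 0, "gripper": 1}, {"tx": 0, "ty": 0, "tz": 0, "rx": 0, "ry": 0, "rz": 0, "gripper": 1}]'

```text
time_s: 19.65
ee_pos: [581.0, -67.9, 86.8]
ee_rot: [-180.0, 0.0, 8.7]
force: [0.3, -0.4, -0.2]
gripper_width: 15.9
gripper_force: 25.0
```

In. Lower it to the floor (TCP 67).

>>> send_rows --motion '[{"tx": 0, "ty": 0, "tz": 0.008, "rx": 0, "ry": 0, "rz": 0, "gripper": 1}, {"tx": 0, "ty": 0, "tz": 0.008, "rx": 0, "ry": 0, "rz": 0, "gripper": 1}, {"tx": 0, "ty": 0, "tz": 0.008, "rx": 0, "ry": 0, "rz": 0, "gripper": 1}, {"tx": 0, "ty": 0, "tz": 0.008, "rx": 0, "ry": 0, "rz": 0, "gripper": 1}, {"tx": 0, "ty": 0, "tz": 0.009, "rx": 0, "ry": 0, "rz": 0, "gripper": 1}, {"tx": 0, "ty": 0, "tz": 0, "rx": 0, "ry": 0, "rz": 0, "gripper": 1}]'

```text
time_s: 20.4
ee_pos: [581.3, -67.9, 67.0]
ee_rot: [180.0, -0.0, 8.7]
force: [-0.9, 0.3, 2.1]
gripper_width: 15.7
gripper_force: 25.0
```

>>> send_rows --motion '[{"tx": 0, "ty": 0, "tz": 0, "rx": 0, "ry": 0, "rz": 0, "gripper": 0.1}, {"tx": 0, "ty": 0, "tz": 0, "rx": 0, "ry": 0, "rz": 0, "gripper": 0.1}, {"tx": 0, "ty": 0, "tz": -0.05, "rx": 0, "ry": 0, "rz": 0, "gripper": 0.1}, {"tx": 0, "ty": 0, "tz": -0.1, "rx": 0, "ry": 0, "rz": 0, "gripper": 0.1}, {"tx": 0, "ty": 0, "tz": -0.08, "rx": 0, "ry": 0, "rz": -0.335, "gripper": 0.1}, {"tx": 0, "ty": 0, "tz": 0, "rx": 0, "ry": 0, "rz": -0.335, "gripper": 0.1}, {"tx": 0, "ty": 0, "tz": 0, "rx": 0, "ry": 0, "rz": -0.335, "gripper": 0.1}, {"tx": 0, "ty": 0, "tz": 0, "rx": 0, "ry": 0, "rz": -0.335, "gripper": 0.1}, {"tx": 0, "ty": 0, "tz": 0, "rx": 0, "ry": 0, "rz": -0.335, "gripper": 0.1}, {"tx": 0, "ty": 0, "tz": 0, "rx": 0, "ry": 0, "rz": -0.335, "gripper": 0.1}, {"tx": 0, "ty": 0, "tz": 0, "rx": 0, "ry": 0, "rz": -0.335, "gripper": 0.1}]' --grip_force 10

```text
time_s: 21.78
ee_pos: [581.1, -67.9, 181.4]
ee_rot: [-180.0, 0.0, 79.3]
force: [-0.5, 0.8, -0.5]
gripper_width: 40.9
gripper_force: 0.0
```

```bash
python3 -c "
from h import *
V=views();b=fit(V,'orange',[541,372],yaws=[40]);print(b)
go([*b[0][:2],110],130);go([*b[0][:2],32],130)"
```

```text
(array([540.74892125, 372.28397407,  39.82677498]), np.float64(367.42117647058825), np.float64(1785.28))
to [540.7 372.3 110. ] 130 | rz -1.7001 n=6 then t [0.7264 0.5041 0.1427] n>=9 q6 end -5
to [540.7 372.3  32. ] 130 | rz -1.7001 n=6 then t [0.7264 0.5041 0.2987] n>=9 q6 end -5
```

>>> send_rows --motion '[{"tx": 0, "ty": 0, "tz": 0, "rx": 0, "ry": 0, "rz": -0.34, "gripper": 0.1}, {"tx": 0, "ty": 0, "tz": 0, "rx": 0, "ry": 0, "rz": -0.34, "gripper": 0.1}, {"tx": 0, "ty": 0, "tz": 0, "rx": 0, "ry": 0, "rz": -0.34, "gripper": 0.1}, {"tx": 0, "ty": 0, "tz": 0, "rx": 0, "ry": 0, "rz": -0.34, "gripper": 0.1}, {"tx": 0, "ty": 0, "tz": 0, "rx": 0, "ry": 0, "rz": -0.34, "gripper": 0.1}, {"tx": 0.0908, "ty": 0.063, "tz": 0, "rx": 0, "ry": 0, "rz": 0, "gripper": 0.1}, {"tx": 0.0908, "ty": 0.063, "tz": 0, "rx": 0, "ry": 0, "rz": 0, "gripper": 0.1}, {"tx": 0.0908, "ty": 0.063, "tz": 0, "rx": 0, "ry": 0, "rz": 0, "gripper": 0.1}, {"tx": 0.0908, "ty": 0.063, "tz": 0, "rx": 0, "ry": 0, "rz": 0, "gripper": 0.1}, {"tx": 0.0908, "ty": 0.063, "tz": 0.04, "rx": 0, "ry": 0, "rz": 0, "gripper": 0.1}, {"tx": 0.0908, "ty": 0.063, "tz": 0.04, "rx": 0, "ry": 0, "rz": 0, "gripper": 0.1}, {"tx": 0.0908, "ty": 0.063, "tz": 0.0427, "rx": 0, "ry": 0, "rz": 0, "gripper": 0.1}]' --grip_force 10

```text
time_s: 23.38
ee_pos: [545.5, 319.1, 119.7]
ee_rot: [180.0, 0.0, 129.8]
force: [0.3, -0.1, 0.0]
gripper_width: 41.2
gripper_force: 0.0
```

>>> send_rows --motion '[{"tx": 0.0908, "ty": 0.063, "tz": 0.02, "rx": 0, "ry": 0, "rz": 0, "gripper": 0.1}, {"tx": 0, "ty": 0, "tz": 0, "rx": 0, "ry": 0, "rz": 0, "gripper": 0.1}, {"tx": 0, "ty": 0, "tz": 0, "rx": 0, "ry": 0, "rz": 0, "gripper": 0.1}]' --grip_force 10

```text
time_s: 23.75
ee_pos: [540.5, 371.9, 110.0]
ee_rot: [-180.0, 0.0, 129.9]
force: [0.3, 0.1, 0.7]
gripper_width: 40.9
gripper_force: 0.0
```

```bash
python3 -c "
from h import *
go([540.7,372.0,32.5],130)"
```

```text
to [540.7 372.   32.5] 130 | rz -0.0018 n=1 then t [-1.000e-04  4.000e-04  1.549e-01] n>=2 q6 end -5
```

>>> send_rows --motion '[{"tx": 0, "ty": 0, "tz": 0.08, "rx": 0, "ry": 0, "rz": 0, "gripper": 0.1}, {"tx": 0, "ty": 0, "tz": 0.075, "rx": 0, "ry": 0, "rz": 0, "gripper": 0.1}, {"tx": 0, "ty": 0, "tz": 0, "rx": 0, "ry": 0, "rz": 0, "gripper": 0.1}, {"tx": 0, "ty": 0, "tz": 0, "rx": 0, "ry": 0, "rz": 0, "gripper": 1}, {"tx": 0, "ty": 0, "tz": 0, "rx": 0, "ry": 0, "rz": 0, "gripper": 1}, {"tx": 0, "ty": 0, "tz": 0, "rx": 0, "ry": 0, "rz": 0, "gripper": 1}, {"tx": 0, "ty": 0, "tz": 0, "rx": 0, "ry": 0, "rz": 0, "gripper": 1}, {"tx": 0, "ty": 0, "tz": 0, "rx": 0, "ry": 0, "rz": 0, "gripper": 0.1}, {"tx": 0, "ty": 0, "tz": 0, "rx": 0, "ry": 0, "rz": 0, "gripper": 0.1}]' --grip_force 10

```text
time_s: 24.88
ee_pos: [540.6, 372.4, 32.6]
ee_rot: [180.0, -0.0, 130.0]
force: [-0.6, 0.5, -1.2]
gripper_width: 32.9
gripper_force: 0.0
```

>>> send_rows --motion '[{"tx": 0, "ty": 0, "tz": 0, "rx": 0, "ry": 0, "rz": 0.3333, "gripper": 0.1}, {"tx": 0, "ty": 0, "tz": 0, "rx": 0, "ry": 0, "rz": 0.3333, "gripper": 0.1}, {"tx": 0, "ty": 0, "tz": 0, "rx": 0, "ry": 0, "rz": 0.3333, "gripper": 0.1}, {"tx": 0, "ty": 0, "tz": 0, "rx": 0, "ry": 0, "rz": 0.3333, "gripper": 0.1}, {"tx": 0, "ty": 0, "tz": 0, "rx": 0, "ry": 0, "rz": 0.3333, "gripper": 0.1}, {"tx": 0, "ty": 0, "tz": 0, "rx": 0, "ry": 0, "rz": 0.3333, "gripper": 0.1}, {"tx": 0, "ty": 0, "tz": 0, "rx": 0, "ry": 0, "rz": 0.3333, "gripper": 0.1}, {"tx": 0, "ty": 0, "tz": 0, "rx": 0, "ry": 0, "rz": 0.3333, "gripper": 0.1}, {"tx": 0, "ty": 0, "tz": 0, "rx": 0, "ry": 0, "rz": 0.3333, "gripper": 0.1}, {"tx": 0, "ty": 0, "tz": 0, "rx": 0, "ry": 0, "rz": 0, "gripper": 0.1}]' --grip_force 10

```text
time_s: 26.12
ee_pos: [540.6, 372.3, 32.4]
ee_rot: [180.0, 0.0, 40.1]
force: [0.3, 0.2, -0.4]
gripper_width: 41.3
gripper_force: 0.0
```

>>> send_rows --motion '[{"tx": 0, "ty": 0, "tz": 0, "rx": 0, "ry": 0, "rz": 0, "gripper": 1}, {"tx": 0, "ty": 0, "tz": 0, "rx": 0, "ry": 0, "rz": 0, "gripper": 1}, {"tx": 0, "ty": 0, "tz": 0, "rx": 0, "ry": 0, "rz": 0, "gripper": 1}, {"tx": 0, "ty": 0, "tz": 0, "rx": 0, "ry": 0, "rz": 0, "gripper": 1}, {"tx": 0, "ty": 0, "tz": 0, "rx": 0, "ry": 0, "rz": 0, "gripper": 1}]' --grip_force 25

```text
time_s: 26.75
ee_pos: [540.7, 372.2, 32.7]
ee_rot: [180.0, -0.0, 40.0]
force: [-0.3, -0.1, 0.3]
gripper_width: 16.0
gripper_force: 25.0
```

```bash
python3 -c "
from h import *
V=views();
# check blue & green in recess
for c,xy in(('blue',(32,16)),('green',(0,-48))):
    q=mix(*xy,0);b=fit(V,c,[q[0]+.3,q[1]+2],z0=34,yaws=[8.6]);print(c,b,q)
print(env.state()['ee_pos'],env.state()['ee_rot'],env.state()['gripper_width'])
go([*mix(-16,16,0)[:2],150],8.64)"
```

```text
blue (array([604.93839778,   2.23003072,   9.44297258]), np.float64(723.9733333333334), np.float64(1342.3600000000001)) [ 6.03533923e+02 -2.64427311e-01  0.00000000e+00]
green (array([583.67782351, -66.16531517,   8.01840557]), np.float64(473.04156862745094), np.float64(1173.3200000000002)) [581.51150505 -68.34535783   0.        ]
[540.68977272 372.21127105  32.63667057] [1.79990075e+02 8.51954138e-04 4.00294000e+01] 16.158959918602765
to [556.1  -7.5 150. ] 8.64 | rz 1.0463 n=4 then t [-0.0836  0.7554 -0.2347] n>=8 q6 end 81
```

>>> send_rows --motion '[{"tx": 0, "ty": 0, "tz": -0.06, "rx": 0, "ry": 0, "rz": 0, "gripper": 1}, {"tx": 0, "ty": 0, "tz": -0.1, "rx": 0, "ry": 0, "rz": 0.2463, "gripper": 1}, {"tx": 0, "ty": 0, "tz": -0.0747, "rx": 0, "ry": 0, "rz": 0.3, "gripper": 1}, {"tx": 0, "ty": 0, "tz": 0, "rx": 0, "ry": 0, "rz": 0.3, "gripper": 1}, {"tx": 0, "ty": 0, "tz": 0, "rx": 0, "ry": 0, "rz": 0.2, "gripper": 1}, {"tx": -0.0104, "ty": 0.0944, "tz": 0, "rx": 0, "ry": 0, "rz": 0, "gripper": 1}, {"tx": -0.0104, "ty": 0.0944, "tz": 0, "rx": 0, "ry": 0, "rz": 0, "gripper": 1}, {"tx": -0.0104, "ty": 0.0944, "tz": 0, "rx": 0, "ry": 0, "rz": 0, "gripper": 1}, {"tx": -0.0104, "ty": 0.0944, "tz": 0, "rx": 0, "ry": 0, "rz": 0, "gripper": 1}, {"tx": -0.0104, "ty": 0.0944, "tz": 0, "rx": 0, "ry": 0, "rz": 0, "gripper": 1}, {"tx": -0.0104, "ty": 0.0944, "tz": 0, "rx": 0, "ry": 0, "rz": 0, "gripper": 1}, {"tx": -0.0104, "ty": 0.0944, "tz": 0, "rx": 0, "ry": 0, "rz": 0, "gripper": 1}]'

```text
time_s: 28.35
ee_pos: [553.9, 38.7, 149.9]
ee_rot: [-180.0, 0.0, 8.6]
force: [0.5, -1.0, -1.1]
gripper_width: 15.6
gripper_force: 25.0
```

>>> send_rows --motion '[{"tx": -0.0104, "ty": 0.0944, "tz": 0, "rx": 0, "ry": 0, "rz": 0, "gripper": 1}, {"tx": 0, "ty": 0, "tz": 0.09, "rx": 0, "ry": 0, "rz": 0, "gripper": 1}, {"tx": 0, "ty": 0, "tz": 0, "rx": 0, "ry": 0, "rz": 0, "gripper": 1}, {"tx": 0, "ty": 0, "tz": 0, "rx": 0, "ry": 0, "rz": 0, "gripper": 1}]'

```text
time_s: 28.85
ee_pos: [556.8, -6.9, 105.9]
ee_rot: [180.0, -0.1, 8.7]
force: [0.3, -0.0, -1.1]
gripper_width: 15.8
gripper_force: 25.0
```

```bash
python3 -c "
from h import *
print(env.state()['ee_rot'])
go([*mix(-16,16,0)[:2],88],8.64)"
```

```text
[ 1.79992420e+02 -5.87501876e-02  8.66993176e+00]
to [556.1  -7.5  88. ] 8.64 | rz 0.0010 n=1 then t [-0.0016  0.001   0.0358] n>=1 q6 end 81
```

>>> send_rows --motion '[{"tx": -0.0014, "ty": 0.0008, "tz": 0.018, "rx": 0, "ry": 0, "rz": 0, "gripper": 1}, {"tx": 0, "ty": 0, "tz": 0.006, "rx": 0, "ry": 0, "rz": 0, "gripper": 1}, {"tx": 0, "ty": 0, "tz": 0.006, "rx": 0, "ry": 0, "rz": 0, "gripper": 1}, {"tx": 0, "ty": 0, "tz": 0.006, "rx": 0, "ry": 0, "rz": 0, "gripper": 1}, {"tx": 0, "ty": 0, "tz": 0, "rx": 0, "ry": 0, "rz": 0, "gripper": 1}, {"tx": 0, "ty": 0, "tz": 0, "rx": 0, "ry": 0, "rz": 0, "gripper": 1}]'

```text
time_s: 29.6
ee_pos: [555.7, -7.9, 87.1]
ee_rot: [180.0, -0.0, 8.6]
force: [0.9, 0.9, -2.0]
gripper_width: 15.8
gripper_force: 25.0
```

Entered freely. Lower to the floor (TCP 66.6).

>>> send_rows --motion '[{"tx": 0, "ty": 0, "tz": 0.008, "rx": 0, "ry": 0, "rz": 0, "gripper": 1}, {"tx": 0, "ty": 0, "tz": 0.008, "rx": 0, "ry": 0, "rz": 0, "gripper": 1}, {"tx": 0, "ty": 0, "tz": 0.008, "rx": 0, "ry": 0, "rz": 0, "gripper": 1}, {"tx": 0, "ty": 0, "tz": 0.008, "rx": 0, "ry": 0, "rz": 0, "gripper": 1}, {"tx": 0, "ty": 0, "tz": 0.0095, "rx": 0, "ry": 0, "rz": 0, "gripper": 1}, {"tx": 0, "ty": 0, "tz": 0, "rx": 0, "ry": 0, "rz": 0, "gripper": 1}]'

```text
time_s: 30.35
ee_pos: [555.7, -7.8, 66.5]
ee_rot: [180.0, -0.0, 8.6]
force: [-0.4, -0.2, 1.6]
gripper_width: 16.1
gripper_force: 25.0
```

>>> send_rows --motion '[{"tx": 0, "ty": 0, "tz": 0, "rx": 0, "ry": 0, "rz": 0, "gripper": 0.1}, {"tx": 0, "ty": 0, "tz": 0, "rx": 0, "ry": 0, "rz": 0, "gripper": 0.1}, {"tx": 0, "ty": 0, "tz": -0.05, "rx": 0, "ry": 0, "rz": 0, "gripper": 0.1}, {"tx": 0, "ty": 0, "tz": -0.1, "rx": 0, "ry": 0, "rz": 0, "gripper": 0.1}, {"tx": 0, "ty": 0, "tz": -0.1, "rx": 0, "ry": 0, "rz": 0, "gripper": 0.1}, {"tx": 0, "ty": 0, "tz": -0.05, "rx": 0, "ry": 0, "rz": 0, "gripper": 0.1}, {"tx": 0, "ty": -0.11, "tz": 0, "rx": 0, "ry": 0, "rz": 0, "gripper": 0.1}, {"tx": 0, "ty": -0.11, "tz": 0, "rx": 0, "ry": 0, "rz": 0, "gripper": 0.1}, {"tx": 0, "ty": -0.11, "tz": 0, "rx": 0, "ry": 0, "rz": 0, "gripper": 0.1}, {"tx": 0, "ty": -0.11, "tz": 0, "rx": 0, "ry": 0, "rz": 0, "gripper": 0.1}, {"tx": 0, "ty": -0.11, "tz": 0, "rx": 0, "ry": 0, "rz": 0, "gripper": 0.1}, {"tx": 0, "ty": -0.11, "tz": 0, "rx": 0, "ry": 0, "rz": 0, "gripper": 0.1}]' --grip_force 10

```text
time_s: 31.85
ee_pos: [505.6, 320.2, 216.2]
ee_rot: [180.0, -0.0, 8.6]
force: [0.8, 0.2, 0.3]
gripper_width: 40.7
gripper_force: 0.0
```

```bash
cat > d.py <<'E'
from h import *
V=views()
out=[]
for n,c,w,h in(("top",(350,245),100,100),("side",(333,258),100,75)):
    im=V[n]["frame"][c[1]-h//2:c[1]+h//2,c[0]-w//2:c[0]+w//2,::-1];out.append(cv2.resize(im,(400,400),interpolation=cv2.INTER_CUBIC))
cv2.imwrite("pics/m3.png",np.hstack(out))
def pm(im):
    r,g,b=[im[...,i].astype(float) for i in range(3)];return np.clip((np.minimum(r,b)-g-10)/25,0,1)
th=np.linspace(0,2*np.pi,32)
def cap(d,x,y,w,z=103):
    S=4;m=np.zeros((w[3]*S,w[2]*S),np.uint8)
    P=[(x+9.5*np.cos(t),y+9.5*np.sin(t),z+s) for t in th for s in(-11,11)]
    q=(proj(d,P)-[w[0],w[1]]+.5)*S-.5;cv2.fillConvexPoly(m,np.round(cv2.convexHull(np.float32(q))*16).astype(int),255,shift=4)
    return cv2.resize(m,(w[2],w[3]),interpolation=cv2.INTER_AREA)/255.
F={n:cv2.imread(f"pics/{n}0.png")[:,:,::-1] for n in V}
for ut,us in(((240,269),(297,300)),((260,266),(307,286))):
    W={"top":(ut[0]-9,ut[1]-9,18,18),"side":(us[0]-9,us[1]-9,18,18)}
    O={n:pm(F[n][W[n][1]:W[n][1]+18,W[n][0]:W[n][0]+18]) for n in V}
    cen=[]
    for n in("top","side"):
        yy,xx=np.mgrid[0:18,0:18];o=O[n];cen.append((W[n][0]+(xx*o).sum()/o.sum(),W[n][1]+(yy*o).sum()/o.sum()))
    p,r=tri([V["top"],V["side"]],cen);print("tri",np.round(p,1),r,[o.sum() for o in O.values()])
    f=lambda q:sum(np.abs(cap(V[n],q[0],q[1],W[n],q[2])-O[n]).sum() for n in V)
    m=minimize(f,p,method="Nelder-Mead",options=dict(initial_simplex=p+np.array([[0,0,0],[3,0,0],[0,3,0],[0,0,3]])));print("fit",m.x,m.fun)
E
python3 d.py
```

```text
tri [460.5 283.3 105.8] [array([0.03, 0.07]), array([-0.1 , -0.02])] [np.float64(17.92), np.float64(71.84)]
fit [461.07366813 283.00595655 105.33737625] 88.59843137254903
tri [469.2 228.3 104.6] [array([-0.02, -0.05]), array([0.06, 0.01])] [np.float64(14.04), np.float64(62.08)]
fit [469.74206544 228.52578206 106.75451859] 90.71137254901961
```

View pics/m3.png

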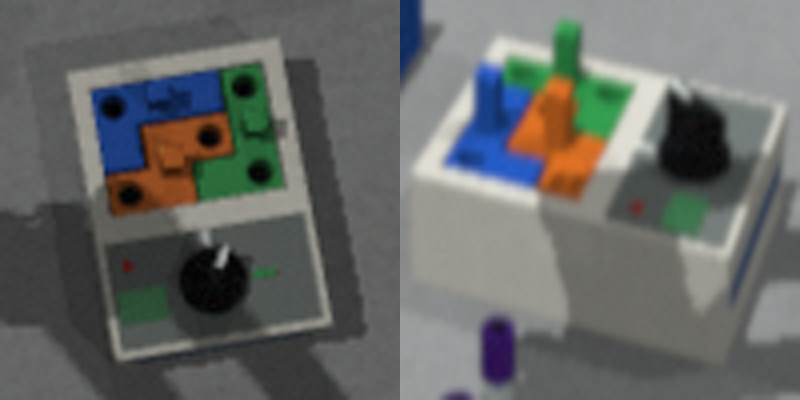

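All three blocks lie flush in the recess. The two caps triangulate 55.5 mm apart (56 expected) at the expected height. Now the first tube.

```bash
python3 -c "
from h import *
go([460.9,282.7,150],9.0)"
```

```text
to [460.9 282.7 150. ] 9.0 | rz -0.0019 n=1 then t [-0.0995  0.0666  0.1315] n>=2 q6 end 113
```

>>> send_rows --motion '[{"tx": -0.0498, "ty": 0.0333, "tz": 0.03, "rx": 0, "ry": 0, "rz": -0.012, "gripper": 0.1}, {"tx": -0.0497, "ty": 0.0333, "tz": 0.05, "rx": 0, "ry": 0, "rz": 0, "gripper": 0.1}, {"tx": 0, "ty": 0, "tz": 0.0515, "rx": 0, "ry": 0, "rz": 0, "gripper": 0.1}, {"tx": 0, "ty": 0, "tz": 0.064, "rx": 0, "ry": 0, "rz": 0, "gripper": 0.1}, {"tx": 0, "ty": 0, "tz": 0.064, "rx": 0, "ry": 0, "rz": 0, "gripper": 0.1}, {"tx": 0, "ty": 0, "tz": 0, "rx": 0, "ry": 0, "rz": 0, "gripper": 0.1}, {"tx": 0, "ty": 0, "tz": 0, "rx": 0, "ry": 0, "rz": 0, "gripper": 1}, {"tx": 0, "ty": 0, "tz": 0, "rx": 0, "ry": 0, "rz": 0, "gripper": 1}, {"tx": 0, "ty": 0, "tz": 0, "rx": 0, "ry": 0, "rz": 0, "gripper": 1}]' --grip_force 5

```text
time_s: 33.08
ee_pos: [462.6, 278.3, 87.7]
ee_rot: [-180.0, -0.1, 9.0]
force: [-0.1, -0.5, 3.2]
gripper_width: 18.0
gripper_force: 5.0
```

```bash
python3 -c "
from h import *
s=env.state();print(s['force'],s['torque'],s['ee_pos'],s['gripper_width'])"
```

```text
[-0.05061666 -0.45996718  3.22099396] [0.05989828 0.02964893 0.04272352] [462.6431667  278.32555342  87.73099182] 17.965158246307567
```

>>> send_rows --motion '[{"tx": -0.001, "ty": -0.004, "tz": 0, "rx": 0, "ry": 0, "rz": 0, "gripper": 1}, {"tx": 0, "ty": -0.004, "tz": 0, "rx": 0, "ry": 0, "rz": 0, "gripper": 1}, {"tx": 0, "ty": 0, "tz": 0, "rx": 0, "ry": 0, "rz": 0, "gripper": 1}]' --grip_force 5

```text
time_s: 33.45
ee_pos: [461.3, 282.1, 87.2]
ee_rot: [-180.0, -0.1, 9.0]
force: [0.1, -1.0, 6.4]
gripper_width: 18.0
gripper_force: 5.0
```

```bash
cat > e.py <<'E'
from h import *
s=env.state();print(np.round(s['ee_pos'],1),np.round(s['force'],1),np.round(s['torque'],2),s['gripper_width'])
V=views();out=[]
for n in V:
    u=np.int32(proj(V[n],[s['ee_pos']+[0,0,-20]])[0]);y0=max(u[1]-37,0)
    out.append(cv2.resize(V[n]["frame"][y0:y0+75,u[0]-50:u[0]+50,::-1],(400,300),interpolation=cv2.INTER_CUBIC))
import sys
cv2.imwrite(f"pics/{sys.argv[1]}.png",np.hstack(out))
E
python3 e.py t1
```

```text
[461.3 282.1  87.2] [ 0.1 -1.   6.4] [-0.22 -0.06 -0.01] 18.028547588654522
```

View pics/t1.png

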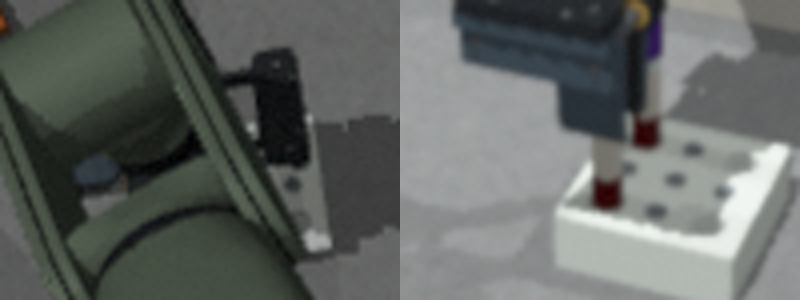

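>>> send_rows --motion '[{"tx": 0, "ty": 0, "tz": 0, "rx": 0, "ry": 0, "rz": 0, "gripper": 1}, {"tx": 0, "ty": 0, "tz": -0.03, "rx": 0, "ry": 0, "rz": 0, "gripper": 1}, {"tx": 0, "ty": 0, "tz": -0.06, "rx": 0, "ry": 0, "rz": 0, "gripper": 1}, {"tx": 0, "ty": 0, "tz": -0.06, "rx": 0, "ry": 0, "rz": 0, "gripper": 1}, {"tx": 0, "ty": 0, "tz": -0.06, "rx": 0, "ry": 0, "rz": 0, "gripper": 1}, {"tx": 0, "ty": 0, "tz": 0, "rx": 0, "ry": 0, "rz": 0, "gripper": 1}]' --grip_force 15

```text
time_s: 34.3
ee_pos: [461.9, 282.7, 194.1]
ee_rot: [-179.9, -0.3, 9.0]
force: [-1.0, -0.7, -1.2]
gripper_width: 17.5
gripper_force: 15.0
```

```bash
python3 -c "
from h import *
print(env.state()['gripper_width'])
go([*mix(-32,48,0)[:2],190],8.64)"
python3 - <<'E'
from h import *
# image axis of the tube in side view below fingers vs. predicted upright
s=env.state();p=s['ee_pos'];V=views();d=V['side']
u=proj(d,[p+[0,0,-8],p+[0,0,-79]]);print(np.round(u,1))
im=d["frame"][int(u[0][1])-30:int(u[1][1])+25,int(u[0][0])-40:int(u[0][0])+40,::-1].copy()
k=5;im=cv2.resize(im,None,fx=k,fy=k,interpolation=cv2.INTER_CUBIC)
o=np.array([int(u[0][0])-40,int(u[0][1])-30]);q=np.int32((u-o+.5)*k);cv2.line(im,tuple(map(int,q[0])),tuple(map(int,q[1])),(0,255,255),1)
cv2.imwrite("pics/t2.png",im)
E
```

```text
17.48319885905734
to [535.5  21.8 190. ] 8.64 | rz 0.0119 n=1 then t [0.0671 0.5381 0.0083] n>=5 q6 end 84
[[295.9 265.2]
 [296.2 295.2]]
```

View pics/t2.png

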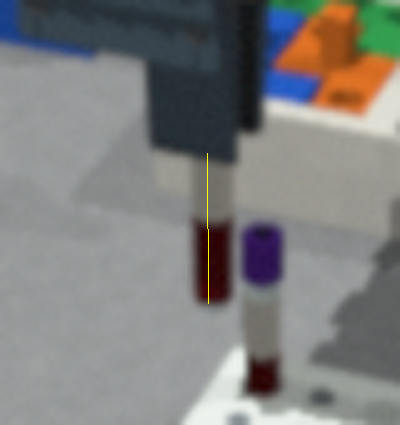

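>>> send_rows --motion '[{"tx": 0.0134, "ty": 0.0897, "tz": 0, "rx": 0, "ry": 0, "rz": 0.012, "gripper": 1}, {"tx": 0.0134, "ty": 0.0897, "tz": 0, "rx": 0, "ry": 0, "rz": 0, "gripper": 1}, {"tx": 0.0134, "ty": 0.0897, "tz": 0, "rx": 0, "ry": 0, "rz": 0, "gripper": 1}, {"tx": 0.0134, "ty": 0.0897, "tz": 0, "rx": 0, "ry": 0, "rz": 0, "gripper": 1}, {"tx": 0.0134, "ty": 0.0897, "tz": 0, "rx": 0, "ry": 0, "rz": 0, "gripper": 1}, {"tx": 0.0014, "ty": 0.0897, "tz": 0, "rx": 0, "ry": 0, "rz": 0, "gripper": 1}, {"tx": 0, "ty": 0, "tz": 0.03, "rx": 0, "ry": 0, "rz": 0, "gripper": 1}, {"tx": 0, "ty": 0, "tz": 0.04, "rx": 0, "ry": 0, "rz": 0, "gripper": 1}, {"tx": 0, "ty": 0, "tz": 0, "rx": 0, "ry": 0, "rz": 0, "gripper": 1}, {"tx": 0, "ty": 0, "tz": 0, "rx": 0, "ry": 0, "rz": 0, "gripper": 1}]'

```text
time_s: 35.65
ee_pos: [535.1, 21.7, 156.3]
ee_rot: [-180.0, 0.0, 8.7]
force: [-0.4, 0.3, 0.3]
gripper_width: 17.5
gripper_force: 15.0
```

Run:
```python
from h import *
go([*mix(-31,48,0)[:2],145],8.64)
s=env.state();p=s['ee_pos'];print(s['ee_rot']);V=views();d=V['side']
u=proj(d,[p+[0,0,-8],p+[0,0,-79],mix(-32,48,60)]);
o=np.array([int(u[0][0])-50,int(u[0][1])-30]);k=5
im=d["frame"][o[1]:o[1]+90,o[0]:o[0]+100,::-1]
im=cv2.resize(im,None,fx=k,fy=k,interpolation=cv2.INTER_CUBIC)
q=np.int32((u-o+.5)*k);cv2.line(im,tuple(map(int,q[0])),tuple(map(int,q[1])),(0,255,255),1);cv2.circle(im,tuple(map(int,q[2])),4,(0,255,255),1)
cv2.imwrite("pics/t3.png",im)
```

```text
to [536.4  21.9 145. ] 8.64 | rz 0.0014 n=1 then t [ 0.0026 -0.      0.0226] n>=1 q6 end 84
[-1.79985668e+02  3.92747169e-02  8.68185752e+00]
```

View pics/t3.png

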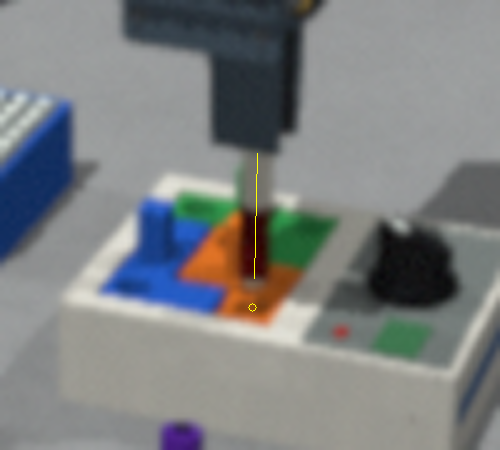

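>>> send_rows --motion '[{"tx": 0.0016, "ty": 0, "tz": 0.02, "rx": 0, "ry": 0, "rz": 0, "gripper": 1}, {"tx": 0, "ty": 0, "tz": 0.01, "rx": 0, "ry": 0, "rz": 0, "gripper": 1}, {"tx": 0, "ty": 0, "tz": 0.005, "rx": 0, "ry": 0, "rz": 0, "gripper": 1}, {"tx": 0, "ty": 0, "tz": 0.005, "rx": 0, "ry": 0, "rz": 0, "gripper": 1}, {"tx": 0, "ty": 0, "tz": 0.005, "rx": 0, "ry": 0, "rz": 0, "gripper": 1}, {"tx": 0, "ty": 0, "tz": 0, "rx": 0, "ry": 0, "rz": 0, "gripper": 1}]'

```text
time_s: 36.5
ee_pos: [536.0, 21.0, 133.7]
ee_rot: [180.0, 0.0, 8.6]
force: [0.5, -1.4, -0.4]
gripper_width: 17.6
gripper_force: 15.0
```

```bash
python3 -c "
from h import *
s=env.state();print(s['force'],s['torque'],s['ee_pos'],s['ee_rot'])
go([*mix(-31.5,48,0)[:2],130],8.64)"
```

```text
[ 0.53144906 -1.35714221 -0.36165299] [-0.1030165  -0.08421346 -0.01986034] [535.98459748  21.02318911 133.69851588] [1.79995259e+02 2.55431195e-02 8.63144588e+00]
to [535.9  21.8 130. ] 8.64 | rz -0.0003 n=1 then t [ 0.0002 -0.0016  0.0074] n>=1 q6 end 84
```

>>> send_rows --motion '[{"tx": 0, "ty": -0.0006, "tz": 0.008, "rx": 0, "ry": 0, "rz": 0, "gripper": 1}, {"tx": 0, "ty": 0, "tz": 0.008, "rx": 0, "ry": 0, "rz": 0, "gripper": 1}, {"tx": 0, "ty": 0, "tz": 0.008, "rx": 0, "ry": 0, "rz": 0, "gripper": 1}, {"tx": 0, "ty": 0, "tz": 0.008, "rx": 0, "ry": 0, "rz": 0, "gripper": 1}, {"tx": 0, "ty": 0, "tz": 0.006, "rx": 0, "ry": 0, "rz": 0, "gripper": 1}, {"tx": 0, "ty": 0, "tz": 0, "rx": 0, "ry": 0, "rz": 0, "gripper": 1}]'

```text
time_s: 37.25
ee_pos: [535.9, 21.5, 114.8]
ee_rot: [-180.0, 0.0, 8.6]
force: [-0.6, -0.7, -0.3]
gripper_width: 17.3
gripper_force: 15.0
```

>>> send_rows --motion '[{"tx": 0, "ty": 0, "tz": 0.003, "rx": 0, "ry": 0, "rz": 0, "gripper": 1}, {"tx": 0, "ty": 0, "tz": 0.001, "rx": 0, "ry": 0, "rz": 0, "gripper": 1}, {"tx": 0, "ty": 0, "tz": 0, "rx": 0, "ry": 0, "rz": 0, "gripper": 1}]'

```text
time_s: 37.62
ee_pos: [536.9, 21.6, 114.5]
ee_rot: [180.0, -0.1, 8.6]
force: [-0.8, 0.5, 7.9]
gripper_width: 17.5
gripper_force: 15.0
```

>>> send_rows --motion '[{"tx": 0, "ty": 0, "tz": 0, "rx": 0, "ry": 0, "rz": 0, "gripper": 0.3}, {"tx": 0, "ty": 0, "tz": 0, "rx": 0, "ry": 0, "rz": 0, "gripper": 0.1}, {"tx": 0, "ty": 0, "tz": 0, "rx": 0, "ry": 0, "rz": 0, "gripper": 0.1}, {"tx": 0, "ty": 0, "tz": -0.05, "rx": 0, "ry": 0, "rz": 0, "gripper": 0.1}, {"tx": 0, "ty": 0, "tz": -0.08, "rx": 0, "ry": 0, "rz": 0, "gripper": 0.1}, {"tx": 0, "ty": 0, "tz": -0.04, "rx": 0, "ry": 0, "rz": 0, "gripper": 0.1}, {"tx": 0, "ty": 0, "tz": 0, "rx": 0, "ry": 0, "rz": 0, "gripper": 0.1}]' --grip_force 5

```text
time_s: 38.5
ee_pos: [536.9, 21.4, 199.3]
ee_rot: [180.0, -0.2, 8.6]
force: [0.1, 0.3, -0.2]
gripper_width: 41.0
gripper_force: 0.0
```

Run:
```python
from h import *
go([469.2,227.6,195],9.0)
d=env.grab_frame('side')
print(proj(d,[mix(-32,48,34),mix(-32,48,140)]))
u=proj(d,[mix(-32,48,90)])[0].astype(int)
im=cv2.resize(d["frame"][u[1]-40:u[1]+40,u[0]-50:u[0]+50,::-1],None,fx=4,fy=4,interpolation=cv2.INTER_CUBIC)
cv2.imwrite("pics/t4.png",im)
```

```text
to [469.2 227.6 195. ] 9.0 | rz -0.0121 n=1 then t [-0.0693 -0.4284  0.0086] n>=4 q6 end 107
[[323.88387863 262.65035429]
 [324.72426712 226.22292191]]
```

View pics/t4.png

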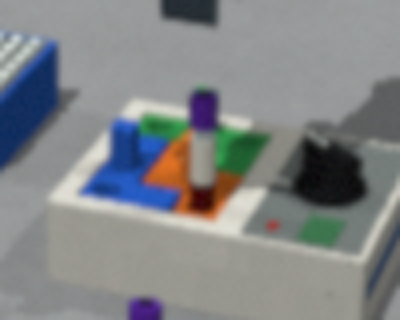

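>>> send_rows --motion '[{"tx": -0.0139, "ty": -0.0857, "tz": 0, "rx": 0, "ry": 0, "rz": -0.012, "gripper": 0.1}, {"tx": -0.0139, "ty": -0.0857, "tz": 0, "rx": 0, "ry": 0, "rz": 0, "gripper": 0.1}, {"tx": -0.0139, "ty": -0.0857, "tz": 0, "rx": 0, "ry": 0, "rz": 0, "gripper": 0.1}, {"tx": -0.0139, "ty": -0.0857, "tz": 0, "rx": 0, "ry": 0, "rz": 0, "gripper": 0.1}, {"tx": -0.0139, "ty": -0.0857, "tz": 0, "rx": 0, "ry": 0, "rz": 0, "gripper": 0.1}, {"tx": 0, "ty": 0, "tz": 0.07, "rx": 0, "ry": 0, "rz": 0, "gripper": 0.1}, {"tx": 0, "ty": 0, "tz": 0.06, "rx": 0, "ry": 0, "rz": 0, "gripper": 0.1}, {"tx": 0, "ty": 0, "tz": 0, "rx": 0, "ry": 0, "rz": 0, "gripper": 0.1}, {"tx": 0, "ty": 0, "tz": 0, "rx": 0, "ry": 0, "rz": 0, "gripper": 0.1}]' --grip_force 5

```text
time_s: 39.67
ee_pos: [468.8, 227.7, 133.2]
ee_rot: [180.0, -0.0, 9.0]
force: [-0.5, 0.8, -0.1]
gripper_width: 40.8
gripper_force: 0.0
```

```bash
python3 -c "
from h import *
go([469.3,227.6,87],9.0)"
```

```text
to [469.3 227.6  87. ] 9.0 | rz -0.0006 n=1 then t [0.001  0.0003 0.0924] n>=1 q6 end 107
```

>>> send_rows --motion '[{"tx": 0.001, "ty": 0, "tz": 0.04, "rx": 0, "ry": 0, "rz": 0, "gripper": 0.1}, {"tx": 0, "ty": 0, "tz": 0.04, "rx": 0, "ry": 0, "rz": 0, "gripper": 0.1}, {"tx": 0, "ty": 0, "tz": 0.012, "rx": 0, "ry": 0, "rz": 0, "gripper": 0.1}, {"tx": 0, "ty": 0, "tz": 0, "rx": 0, "ry": 0, "rz": 0, "gripper": 0.1}, {"tx": 0, "ty": 0, "tz": 0, "rx": 0, "ry": 0, "rz": 0, "gripper": 0.1}, {"tx": 0, "ty": 0, "tz": 0, "rx": 0, "ry": 0, "rz": 0, "gripper": 1}, {"tx": 0, "ty": 0, "tz": 0, "rx": 0, "ry": 0, "rz": 0, "gripper": 1}, {"tx": 0, "ty": 0, "tz": 0, "rx": 0, "ry": 0, "rz": 0, "gripper": 1}, {"tx": 0, "ty": 0, "tz": 0, "rx": 0, "ry": 0, "rz": 0, "gripper": 1}]' --grip_force 15

```text
time_s: 40.8
ee_pos: [468.9, 227.7, 86.8]
ee_rot: [180.0, 0.0, 9.0]
force: [0.6, -0.9, 0.3]
gripper_width: 17.4
gripper_force: 15.0
```

>>> send_rows --motion '[{"tx": 0, "ty": 0, "tz": -0.03, "rx": 0, "ry": 0, "rz": 0, "gripper": 1}, {"tx": 0, "ty": 0, "tz": -0.07, "rx": 0, "ry": 0, "rz": 0, "gripper": 1}, {"tx": 0, "ty": 0, "tz": -0.07, "rx": 0, "ry": 0, "rz": 0, "gripper": 1}, {"tx": 0, "ty": 0, "tz": -0.05, "rx": 0, "ry": 0, "rz": 0, "gripper": 1}, {"tx": 0, "ty": 0, "tz": 0, "rx": 0, "ry": 0, "rz": 0, "gripper": 1}, {"tx": 0, "ty": 0, "tz": 0, "rx": 0, "ry": 0, "rz": 0, "gripper": 1}]'

```text
time_s: 41.55
ee_pos: [468.4, 227.5, 196.4]
ee_rot: [180.0, 0.1, 9.0]
force: [0.2, 1.3, 0.0]
gripper_width: 17.4
gripper_force: 15.0
```

Run:
```python
from h import *
go([*mix(32.4,48.2,0)[:2],190],8.64)
s=env.state();p=s['ee_pos'];V=views();d=V['side']
u=proj(d,[p+[0,0,-8],p+[0,0,-79]])
o=np.array([int(u[0][0])-40,int(u[0][1])-30]);k=6
g=d["frame"][o[1]:o[1]+75,o[0]:o[0]+80].astype(int)
# tube edges by row below fingers: where red-dark liquid / bright tube
for t in(.55,.65,.75,.85):
    c=u[0]*(1-t)+u[1]*t;r=d["frame"][int(round(c[1])),int(c[0])-12:int(c[0])+13].astype(int)
    print(np.round(c,1),int(c[0])-12,(r[:,0]-r[:,2]).tolist())
```

```text
to [599.1  31.6 190. ] 8.64 | rz 0.0118 n=1 then t [0.1996 0.4265 0.0129] n>=5 q6 end 84
[307.1 267.2] 295 [8, 10, 10, 9, 8, 8, 10, 12, 14, 24, 35, 41, 39, 38, 32, 22, 16, 10, 9, 9, 8, 10, 9, 9, 9]
[307.1 270.2] 295 [9, 10, 9, 8, 9, 9, 10, 10, 13, 20, 34, 38, 42, 43, 33, 24, 16, 9, 8, 9, 8, 10, 10, 8, 9]
[307.1 273.1] 295 [9, 10, 9, 8, 9, 9, 10, 11, 14, 19, 33, 40, 40, 37, 34, 23, 15, 11, 9, 10, 9, 9, 8, 9, 10]
[307.1 276. ] 295 [-1, -1, 0, -1, 0, -1, 2, 4, 11, 19, 37, 41, 41, 38, 34, 23, 15, 10, 9, 10, 8, 10, 10, 9, 9]
```

>>> send_rows --motion '[{"tx": 0.0399, "ty": 0.0853, "tz": 0, "rx": 0, "ry": 0, "rz": 0.012, "gripper": 1}, {"tx": 0.0399, "ty": 0.0853, "tz": 0, "rx": 0, "ry": 0, "rz": 0, "gripper": 1}, {"tx": 0.0399, "ty": 0.0853, "tz": 0, "rx": 0, "ry": 0, "rz": 0, "gripper": 1}, {"tx": 0.0399, "ty": 0.0853, "tz": 0, "rx": 0, "ry": 0, "rz": 0, "gripper": 1}, {"tx": 0.0399, "ty": 0.0853, "tz": 0, "rx": 0, "ry": 0, "rz": 0, "gripper": 1}, {"tx": 0, "ty": 0, "tz": 0.04, "rx": 0, "ry": 0, "rz": 0, "gripper": 1}, {"tx": 0, "ty": 0, "tz": 0.05, "rx": 0, "ry": 0, "rz": 0, "gripper": 1}, {"tx": 0, "ty": 0, "tz": 0, "rx": 0, "ry": 0, "rz": 0, "gripper": 1}, {"tx": 0, "ty": 0, "tz": 0, "rx": 0, "ry": 0, "rz": 0, "gripper": 1}]'

```text
time_s: 42.78
ee_pos: [600.2, 32.2, 152.3]
ee_rot: [180.0, -0.0, 8.6]
force: [-0.8, 1.1, -0.0]
gripper_width: 17.4
gripper_force: 15.0
```

```bash
python3 -c "
from h import *
go([*mix(32.4,48.2,0)[:2],133],8.64)"
```

```text
to [599.1  31.6 133. ] 8.64 | rz 0.0002 n=1 then t [-0.0023  0.0008  0.0385] n>=1 q6 end 84
```

>>> send_rows --motion '[{"tx": -0.002, "ty": 0.0008, "tz": 0.015, "rx": 0, "ry": 0, "rz": 0, "gripper": 1}, {"tx": 0, "ty": 0, "tz": 0.01, "rx": 0, "ry": 0, "rz": 0, "gripper": 1}, {"tx": 0, "ty": 0, "tz": 0.005, "rx": 0, "ry": 0, "rz": 0, "gripper": 1}, {"tx": 0, "ty": 0, "tz": 0.005, "rx": 0, "ry": 0, "rz": 0, "gripper": 1}, {"tx": 0, "ty": 0, "tz": 0.004, "rx": 0, "ry": 0, "rz": 0, "gripper": 1}, {"tx": 0, "ty": 0, "tz": 0, "rx": 0, "ry": 0, "rz": 0, "gripper": 1}, {"tx": 0, "ty": 0, "tz": 0, "rx": 0, "ry": 0, "rz": 0, "gripper": 1}]'

```text
time_s: 43.65
ee_pos: [598.9, 31.5, 132.5]
ee_rot: [180.0, 0.0, 8.6]
force: [0.4, 0.7, -0.9]
gripper_width: 17.6
gripper_force: 15.0
```

No contact force, so it is in the bore. On down to about 113.

>>> send_rows --motion '[{"tx": 0, "ty": 0, "tz": 0.008, "rx": 0, "ry": 0, "rz": 0, "gripper": 1}, {"tx": 0, "ty": 0, "tz": 0.008, "rx": 0, "ry": 0, "rz": 0, "gripper": 1}, {"tx": 0, "ty": 0, "tz": 0.008, "rx": 0, "ry": 0, "rz": 0, "gripper": 1}, {"tx": 0, "ty": 0, "tz": 0.008, "rx": 0, "ry": 0, "rz": 0, "gripper": 1}, {"tx": 0, "ty": 0, "tz": 0.006, "rx": 0, "ry": 0, "rz": 0, "gripper": 1}, {"tx": 0, "ty": 0, "tz": 0.001, "rx": 0, "ry": 0, "rz": 0, "gripper": 1}, {"tx": 0, "ty": 0, "tz": 0, "rx": 0, "ry": 0, "rz": 0, "gripper": 1}]'

```text
time_s: 44.52
ee_pos: [598.9, 31.4, 112.9]
ee_rot: [180.0, 0.0, 8.6]
force: [-0.3, 0.1, -1.2]
gripper_width: 17.3
gripper_force: 15.0
```

>>> send_rows --motion '[{"tx": 0, "ty": 0, "tz": 0, "rx": 0, "ry": 0, "rz": 0, "gripper": 0.3}, {"tx": 0, "ty": 0, "tz": 0, "rx": 0, "ry": 0, "rz": 0, "gripper": 0.1}, {"tx": 0, "ty": 0, "tz": 0, "rx": 0, "ry": 0, "rz": 0, "gripper": 0.1}, {"tx": 0, "ty": 0, "tz": -0.05, "rx": 0, "ry": 0, "rz": 0, "gripper": 0.1}, {"tx": 0, "ty": 0, "tz": -0.08, "rx": 0, "ry": 0, "rz": 0, "gripper": 0.1}, {"tx": 0, "ty": 0, "tz": -0.09, "rx": 0, "ry": 0, "rz": 0, "gripper": 0.1}, {"tx": -0.02, "ty": -0.11, "tz": 0, "rx": 0, "ry": 0, "rz": 0, "gripper": 0.1}, {"tx": -0.02, "ty": -0.11, "tz": 0, "rx": 0, "ry": 0, "rz": 0, "gripper": 0.1}, {"tx": -0.02, "ty": -0.11, "tz": 0, "rx": 0, "ry": 0, "rz": 0, "gripper": 0.1}, {"tx": -0.02, "ty": -0.11, "tz": 0, "rx": 0, "ry": 0, "rz": 0, "gripper": 0.1}, {"tx": -0.02, "ty": -0.11, "tz": 0, "rx": 0, "ry": 0, "rz": 0, "gripper": 0.1}, {"tx": 0, "ty": 0, "tz": 0, "rx": 0, "ry": 0, "rz": 0, "gripper": 0.1}]' --grip_force 10

```text
time_s: 46.02
ee_pos: [506.8, 299.1, 222.9]
ee_rot: [-180.0, 0.0, 8.9]
force: [0.8, 0.4, 0.6]
gripper_width: 41.3
gripper_force: 0.0
```

```bash
cat > f.py <<'E'
from h import *
import sys
V=views();out=[]
for n,c in(("top",(350,250)),("side",(340,250))):
    w,h=(90,90) if n=="top" else (100,90)
    im=V[n]["frame"][c[1]-h//2:c[1]+h//2,c[0]-w//2:c[0]+w//2,::-1];out.append(cv2.resize(im,(400,int(400*h/w)),interpolation=cv2.INTER_CUBIC)[:360]);print(n,c[0]-w//2,c[1]-h//2,400/w)
cv2.imwrite(f"pics/{sys.argv[1]}.png",np.hstack(out))
E
python3 f.py d1
```

```text
top 305 205 4.444444444444445
side 290 205 4.0
```

View pics/d1.png

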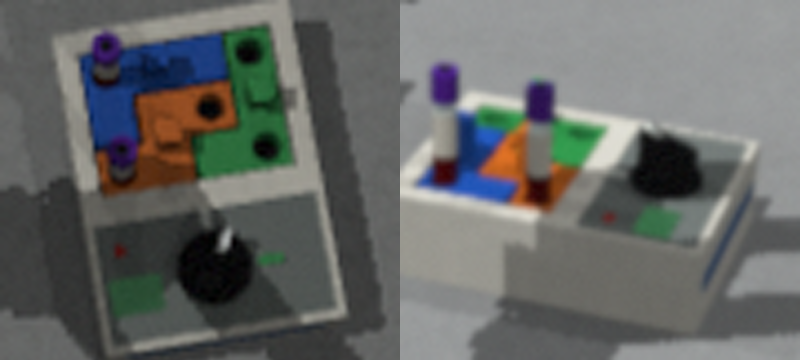

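```bash
cat > g.py <<'E'
from h import *
V=views();th=np.linspace(0,2*np.pi,40)
Mc=np.array([531.5,-25.5,8.64])
def ren(d,q,w):
    S=4;m=np.zeros((w[3]*S,w[2]*S),np.uint8);c=place(Mc,[(q[0],q[1],0)])[0]
    for P in([(c[0]+24*np.cos(t),c[1]+24*np.sin(t),z) for t in th for z in(61,67)],place([c[0],c[1],8.64-q[2]],[(x,y,z) for x in(-22,22) for y in(-6,6) for z in(67,93)])):
        u=(proj(d,P)-[w[0],w[1]]+.5)*S-.5;cv2.fillConvexPoly(m,np.round(cv2.convexHull(np.float32(u))*16).astype(int),255,shift=4)
    return cv2.resize(m,(w[2],w[3]),interpolation=cv2.INTER_AREA)/255.
W={};O={}
for n in V:
    u=proj(V[n],[place(Mc,[(-56,0,75)])[0]])[0].astype(int);W[n]=(u[0]-15,u[1]-15,30,30)
    g=V[n]["frame"][u[1]-15:u[1]+15,u[0]-15:u[0]+15].astype(float).max(2);O[n]=np.clip((58-g)/25,0,1)
f=lambda q:sum(np.abs(ren(V[n],q,W[n])-O[n]).sum() for n in V)
b=min((f([x,0,a]),x,a) for x in range(-66,-44,4) for a in range(0,180,10))
m=minimize(f,[b[1],0,b[2]],method="Nelder-Mead",options=dict(initial_simplex=np.array([b[1],0,b[2]])+np.array([[0,0,0],[3,0,0],[0,3,0],[0,0,8]])));print(m.x,m.fun,{n:O[n].sum() for n in O},b)
# pointer: bright pixels near bar top
t=V["top"];w=W["top"];g=t["frame"][w[1]:w[1]+30,w[0]:w[0]+30].astype(float).min(2)
c=place(Mc,[(m.x[0],m.x[1],93)])[0];uc=proj(t,[c])[0]-w[:2]
yy,xx=np.mgrid[0:30,0:30];k=(np.hypot(xx-uc[0],yy-uc[1])<11);ww=np.clip(g-90,0,None)*k*(np.hypot(xx-uc[0],yy-uc[1])<9.5)
p=ray(t,((xx*ww).sum()/ww.sum()+w[0],(yy*ww).sum()/ww.sum()+w[1]),93);v=p-c;print("pointer offset",v,"angle cw from mixer x",8.64-np.degrees(np.arctan2(v[1],v[0])),ww.sum())
print("dial robot",place(M,[(m.x[0],m.x[1],81)])[0])
E
python3 g.py
```

```text
[-61.57673458  -0.62431209  41.76983752] 144.68627450980392 {'top': np.float64(300.72), 'side': np.float64(212.71999999999997)} (np.float64(149.0556862745098), -62, 40)
pointer offset [15.57061383 -6.24551108  0.        ] angle cw from mixer x 30.49615811446964 255.0
dial robot [470.01584157 -37.36762847  81.        ]
```

>>> send_rows --motion '[{"tx": 0, "ty": 0, "tz": 0, "rx": 0, "ry": 0, "rz": -0.34, "gripper": 0.1}, {"tx": 0, "ty": 0, "tz": 0, "rx": 0, "ry": 0, "rz": -0.34, "gripper": 0.1}, {"tx": 0, "ty": 0, "tz": 0, "rx": 0, "ry": 0, "rz": -0.34, "gripper": 0.1}, {"tx": 0, "ty": 0, "tz": 0, "rx": 0, "ry": 0, "rz": -0.34, "gripper": 0.1}, {"tx": 0, "ty": 0, "tz": 0, "rx": 0, "ry": 0, "rz": -0.34, "gripper": 0.1}, {"tx": 0, "ty": 0, "tz": 0, "rx": 0, "ry": 0, "rz": -0.34, "gripper": 0.1}, {"tx": 0, "ty": 0, "tz": 0, "rx": 0, "ry": 0, "rz": -0.34, "gripper": 0.1}, {"tx": 0, "ty": 0, "tz": 0, "rx": 0, "ry": 0, "rz": -0.34, "gripper": 0.1}, {"tx": 0, "ty": 0, "tz": 0, "rx": 0, "ry": 0, "rz": -0.34, "gripper": 0.1}, {"tx": 0, "ty": 0, "tz": 0, "rx": 0, "ry": 0, "rz": -0.34, "gripper": 0.1}, {"tx": 0, "ty": 0, "tz": 0, "rx": 0, "ry": 0, "rz": -0.34, "gripper": 0.1}, {"tx": 0, "ty": 0, "tz": 0, "rx": 0, "ry": 0, "rz": -0.34, "gripper": 0.1}]' --grip_force 10

```text
time_s: 47.72
ee_pos: [509.0, 294.2, 223.1]
ee_rot: [-180.0, 0.0, 131.2]
force: [0.3, 0.8, 0.1]
gripper_width: 41.4
gripper_force: 0.0
```

>>> send_rows --motion '[{"tx": 0, "ty": 0, "tz": 0, "rx": 0, "ry": 0, "rz": -0.27, "gripper": 0.1}, {"tx": 0, "ty": 0, "tz": 0, "rx": 0, "ry": 0, "rz": -0.27, "gripper": 0.1}, {"tx": 0, "ty": 0, "tz": 0, "rx": 0, "ry": 0, "rz": -0.27, "gripper": 0.1}, {"tx": 0, "ty": 0, "tz": 0, "rx": 0, "ry": 0, "rz": 0, "gripper": 0.1}]' --grip_force 10

```text
time_s: 48.22
ee_pos: [508.9, 294.5, 223.1]
ee_rot: [-180.0, 0.0, 155.1]
force: [-0.5, -0.4, -0.5]
gripper_width: 40.9
gripper_force: 0.0
```

```bash
python3 -c "
from h import *
print(env.state()['ee_rot'])
go([470,-37.2,200],154)"
```

```text
[-1.79989046e+02  1.56772995e-02  1.55114738e+02]
to [470.  -37.2 200. ] 154 | rz 0.0372 n=1 then t [-0.2209 -0.6303  0.0461] n>=7 q6 end -69
```

>>> send_rows --motion '[{"tx": 0, "ty": 0, "tz": 0, "rx": 0, "ry": 0, "rz": 0.037, "gripper": 0.1}, {"tx": -0.0316, "ty": -0.09, "tz": 0, "rx": 0, "ry": 0, "rz": 0, "gripper": 0.1}, {"tx": -0.0316, "ty": -0.09, "tz": 0, "rx": 0, "ry": 0, "rz": 0, "gripper": 0.1}, {"tx": -0.0316, "ty": -0.09, "tz": 0, "rx": 0, "ry": 0, "rz": 0, "gripper": 0.1}, {"tx": -0.0316, "ty": -0.09, "tz": 0, "rx": 0, "ry": 0, "rz": 0, "gripper": 0.1}, {"tx": -0.0316, "ty": -0.09, "tz": 0, "rx": 0, "ry": 0, "rz": 0, "gripper": 0.1}, {"tx": -0.0316, "ty": -0.09, "tz": 0.02, "rx": 0, "ry": 0, "rz": 0, "gripper": 0.1}, {"tx": -0.0313, "ty": -0.0903, "tz": 0.026, "rx": 0, "ry": 0, "rz": 0, "gripper": 0.1}, {"tx": 0, "ty": 0, "tz": 0.09, "rx": 0, "ry": 0, "rz": 0, "gripper": 0.1}, {"tx": 0, "ty": 0, "tz": 0.08, "rx": 0, "ry": 0, "rz": 0, "gripper": 0.1}, {"tx": 0, "ty": 0, "tz": 0, "rx": 0, "ry": 0, "rz": 0, "gripper": 0.1}, {"tx": 0, "ty": 0, "tz": 0, "rx": 0, "ry": 0, "rz": 0, "gripper": 0.1}]' --grip_force 10

```text
time_s: 49.72
ee_pos: [471.8, -36.1, 116.4]
ee_rot: [180.0, 0.1, 154.2]
force: [0.5, 0.9, 0.6]
gripper_width: 40.9
gripper_force: 0.0
```

```bash
python3 -c "
from h import *
print(env.state()['ee_rot'])
go([470,-37.2,74],154)"
```

```text
[1.79955061e+02 1.32843276e-01 1.54175432e+02]
to [470.  -37.2  74. ] 154 | rz 0.0058 n=1 then t [ 0.0023 -0.0036  0.0848] n>=1 q6 end -69
```

>>> send_rows --motion '[{"tx": 0.0023, "ty": -0.003, "tz": 0.03, "rx": 0, "ry": 0, "rz": 0, "gripper": 0.1}, {"tx": 0, "ty": 0, "tz": 0.035, "rx": 0, "ry": 0, "rz": 0, "gripper": 0.1}, {"tx": 0, "ty": 0, "tz": 0.02, "rx": 0, "ry": 0, "rz": 0, "gripper": 0.1}, {"tx": 0, "ty": 0, "tz": 0, "rx": 0, "ry": 0, "rz": 0, "gripper": 0.1}, {"tx": 0, "ty": 0, "tz": 0, "rx": 0, "ry": 0, "rz": 0, "gripper": 1}, {"tx": 0, "ty": 0, "tz": 0, "rx": 0, "ry": 0, "rz": 0, "gripper": 1}, {"tx": 0, "ty": 0, "tz": 0, "rx": 0, "ry": 0, "rz": 0, "gripper": 1}, {"tx": 0, "ty": 0, "tz": 0, "rx": 0, "ry": 0, "rz": 0, "gripper": 1}, {"tx": 0, "ty": 0, "tz": 0, "rx": 0, "ry": 0, "rz": 0, "gripper": 1}]' --grip_force 10

```text
time_s: 50.85
ee_pos: [469.8, -36.3, 72.9]
ee_rot: [179.9, 0.1, 154.2]
force: [1.9, 4.0, 2.0]
gripper_width: 11.9
gripper_force: 10.0
```

```bash
python3 -c "
from h import *
s=env.state();print(s['ee_rot'],s['force'],s['torque'])
go([470,-37.2,74],98.64)"
```

```text
[1.79914549e+02 7.45947570e-02 1.54198675e+02] [1.89455087 4.04126546 2.00061853] [ 0.84421624 -0.47930131  0.06895712]
to [470.  -37.2  74. ] 98.64 | rz 1.8520 n=6 then t [-0.0018  0.0001 -0.0022] n>=1 q6 end -13
```

>>> send_rows --motion '[{"tx": 0, "ty": 0.0015, "tz": 0, "rx": 0, "ry": 0, "rz": 0, "gripper": 1}, {"tx": 0, "ty": 0, "tz": 0, "rx": 0, "ry": 0, "rz": 0.2, "gripper": 1}, {"tx": 0, "ty": 0, "tz": 0, "rx": 0, "ry": 0, "rz": 0.275, "gripper": 1}, {"tx": 0, "ty": 0, "tz": 0, "rx": 0, "ry": 0, "rz": 0.275, "gripper": 1}, {"tx": 0, "ty": 0, "tz": 0, "rx": 0, "ry": 0, "rz": 0.275, "gripper": 1}, {"tx": 0, "ty": 0, "tz": 0, "rx": 0, "ry": 0, "rz": 0.275, "gripper": 1}, {"tx": 0, "ty": 0, "tz": 0, "rx": 0, "ry": 0, "rz": 0.275, "gripper": 1}, {"tx": 0, "ty": 0, "tz": 0, "rx": 0, "ry": 0, "rz": 0.277, "gripper": 1}, {"tx": 0, "ty": 0, "tz": 0, "rx": 0, "ry": 0, "rz": 0, "gripper": 1}, {"tx": 0, "ty": 0, "tz": 0, "rx": 0, "ry": 0, "rz": 0, "gripper": 1}]' --grip_force 15

```text
time_s: 52.1
ee_pos: [470.4, -35.9, 72.9]
ee_rot: [179.9, -0.0, 98.7]
force: [2.9, 4.1, 2.7]
gripper_width: 11.9
gripper_force: 15.0
```

```bash
python3 -c "
from h import *
s=env.state();print(s['ee_rot'],s['force'],s['torque'])
go([470,-37.2,74],98.64)"
```

```text
[ 1.79858067e+02 -9.83448238e-04  9.87105851e+01] [2.89435972 4.06352386 2.67661133] [ 7.00733806e-01 -6.35698952e-01  2.47500170e-04]
to [470.  -37.2  74. ] 98.64 | rz 0.0024 n=1 then t [-0.0025 -0.0012 -0.0021] n>=1 q6 end -13
```

>>> send_rows --motion '[{"tx": 0, "ty": 0, "tz": 0, "rx": 0, "ry": 0, "rz": 0, "gripper": 0.1}, {"tx": 0, "ty": 0, "tz": 0, "rx": 0, "ry": 0, "rz": 0, "gripper": 0.1}, {"tx": 0, "ty": 0, "tz": 0, "rx": 0, "ry": 0, "rz": 0, "gripper": 0.1}, {"tx": 0, "ty": 0, "tz": -0.05, "rx": 0, "ry": 0, "rz": 0, "gripper": 0.1}, {"tx": 0, "ty": 0, "tz": -0.11, "rx": 0, "ry": 0, "rz": 0, "gripper": 0.1}, {"tx": 0, "ty": 0, "tz": -0.12, "rx": 0, "ry": 0, "rz": 0, "gripper": 0.1}, {"tx": -0.1, "ty": 0, "tz": -0.03, "rx": 0, "ry": 0, "rz": 0, "gripper": 0.1}, {"tx": -0.11, "ty": 0, "tz": 0, "rx": 0, "ry": 0, "rz": 0, "gripper": 0.1}, {"tx": -0.11, "ty": 0, "tz": 0, "rx": 0, "ry": 0, "rz": 0, "gripper": 0.1}, {"tx": -0.11, "ty": 0, "tz": 0, "rx": 0, "ry": 0, "rz": 0, "gripper": 0.1}, {"tx": -0.11, "ty": 0, "tz": 0, "rx": 0, "ry": 0, "rz": 0, "gripper": 0.1}, {"tx": 0, "ty": 0, "tz": 0, "rx": 0, "ry": 0, "rz": 0, "gripper": 0.1}]' --grip_force 10

```text
time_s: 53.6
ee_pos: [509.6, -306.5, 226.4]
ee_rot: [-179.9, 0.0, 98.4]
force: [-0.6, 1.7, -0.8]
gripper_width: 40.9
gripper_force: 0.0
```

```bash
python3 f.py d2; python3 g.py
```

```text
top 305 205 4.444444444444445
side 290 205 4.0
[-61.77692682  -0.47001305  80.52267433] 98.01333333333335 {'top': np.float64(204.84000000000003), 'side': np.float64(155.39999999999998)} (np.float64(101.43607843137255), -62, 80)
pointer offset [  5.99913197 -11.11930699   0.        ] angle cw from mixer x 70.29207745374302 579.0
dial robot [469.7947415  -37.24515445  81.        ]
```

View pics/d2.png

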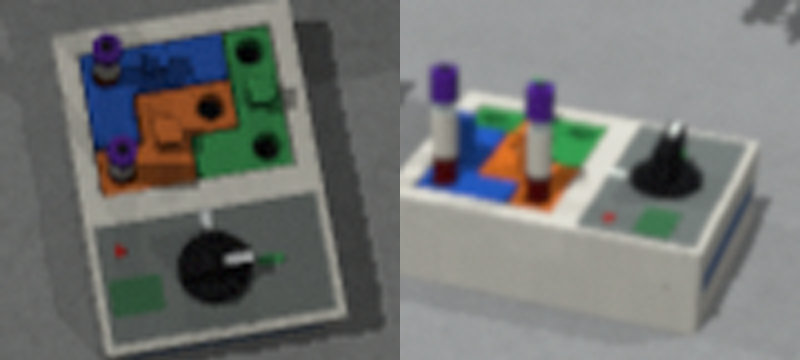

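The picture shows the pointer at the green mark, with both tubes upright and the blocks flush. I'll do one numeric check of the pointer direction.

Run:
```python
from h import *
t=env.grab_frame("top");Mc=[531.5,-25.5,8.64]
ax=lambda y:proj(t,place(Mc,[(-61.8,y,93)]))[0]
c=ax(-14);x0,y0=int(c[0])-7,int(c[1])-5
g=t["frame"][y0:y0+11,x0:x0+15].astype(float).min(2);w=np.clip(g-100,0,None);yy,xx=np.mgrid[0:11,0:15]
m=np.array([(xx*w).sum(),(yy*w).sum()])/w.sum();C=np.cov(np.array([xx.ravel(),yy.ravel()]),aweights=w.ravel());e=np.linalg.eigh(C)[1][:,1]
d=ax(-22)-ax(0);print("pointer deg",np.degrees(np.arctan(e[1]/e[0])),"mixer -y deg",np.degrees(np.arctan(d[1]/d[0])));print(m+[x0,y0],ax(0),ax(-14));print(g.astype(int))
```

```text
pointer deg -6.9696440212864745 mixer -y deg -9.512087099884674
[358.74719101 262.55337079] [353.34444264 263.48837051] [358.28879252 262.65989779]
[[ 33  23  24  23  37  58  68  76  80  82  83  82  83  80  81]
 [ 14  11  12  14  11  12  30  57  71  82  80  81  81  81  82]
 [ 11  15   9  14  14  13  15  19  42  70  78  81  79  80  80]
 [ 13  16  12  18  13  13  12  16  21  38  64  80  82  81  81]
 [ 16  12  15  19  13  21  45  59  67  86  94  80  80  76  72]
 [ 17  17  16  17  53 100 118 127 131 145 138  78  65  55  46]
 [ 13  12  13  18  71 132 142 139 133 131 120  64  34  27  31]
 [ 13  17  18  16  42  74  73  65  34  12  23  47  40  36  41]
 [ 16  15  14  16  18  10   8   6   3   6  25  51  48  50  49]
 [ 11   7   8   7   2   6   4   3   6  11  26  50  54  63  65]
 [  4   7  10  13  10   5   6   9   5   7  32  55  69  81  80]]
```

```bash
python3 -c "
from workcell import env
print(env.job_done())"
```

```text
the job is handed in; nothing more can be done
None
```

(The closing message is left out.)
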